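# Build the counter display with its sample tray

## Task

Build the counter display: stack all the cartons on the wooden block in one square, flush column, and because one carton is full and clearly heavier than the rest (lift them to find out which), that one must be at the very bottom. Then set the steel sample tray precisely on the topmost carton, open side up, its edges flush with that carton's edges all round. Leave the calculator, notepad, round tin and dish where they are.

Things in the scene. Friction and masses are not known exactly. Their poses are not given: they have to be found in the camera images.
- block: dark wooden display block, fixed on the counter in front of the robot: 110 mm long (its x), 60 mm wide (its y), 30 mm high: the same outline as a carton and the tray. Origin at the centre of its underside, z up. It stands up to 0.35 rad turned.
- carton_a: closed cardboard carton, one of 4 or 5 alike: 110 mm long (x), 60 wide (y), 40 high; origin at the centre of its underside, z up. Starts flat on the counter, yaw within 0.35 rad of 0. One carton present is full, 0.63 to 0.84 kg, the others 0.21 to 0.29 kg: told apart only by lifting. Reads None if absent.
- carton_b: closed cardboard carton, one of 4 or 5 alike: 110 mm long (x), 60 wide (y), 40 high; origin at the centre of its underside, z up. Starts flat on the counter, yaw within 0.35 rad of 0. One carton present is full, 0.63 to 0.84 kg, the others 0.21 to 0.29 kg: told apart only by lifting. Reads None if absent.
- carton_c: closed cardboard carton, one of 4 or 5 alike: 110 mm long (x), 60 wide (y), 40 high; origin at the centre of its underside, z up. Starts flat on the counter, yaw within 0.35 rad of 0. One carton present is full, 0.63 to 0.84 kg, the others 0.21 to 0.29 kg: told apart only by lifting. Reads None if absent.
- carton_d: closed cardboard carton, one of 4 or 5 alike: 110 mm long (x), 60 wide (y), 40 high; origin at the centre of its underside, z up. Starts flat on the counter, yaw within 0.35 rad of 0. One carton present is full, 0.63 to 0.84 kg, the others 0.21 to 0.29 kg: told apart only by lifting. Reads None if absent.
- carton_e: closed cardboard carton, one of 4 or 5 alike: 110 mm long (x), 60 wide (y), 40 high; origin at the centre of its underside, z up. Starts flat on the counter, yaw within 0.35 rad of 0. One carton present is full, 0.63 to 0.84 kg, the others 0.21 to 0.29 kg: told apart only by lifting. Reads None if absent.
- tray: small open steel tray for samples, 110 mm long (its x), 60 mm wide (its y), 18 mm high, walls and floor 3 mm thick, 0.15 kg, origin at the centre of its underside, z up, open side up. It starts flat on the counter among the cartons, turned within 0.35 rad of the world x axis, best gripped across its width.
- calculator: bystander, to be left alone: desk calculator, 120 (its x) x 75 x 18 mm, loose; origin at the centre of its underside
- notepad: bystander, to be left alone: paper pad, 110 (its x) x 80 x 12 mm, loose; origin at the centre of its underside
- paste_tin: bystander, to be left alone: round tin, diameter 64 mm, 50 mm high, loose; origin at the centre of its underside
- coin_dish: bystander, to be left alone: shallow white dish, diameter 90 mm, 20 mm high, loose; origin at the centre of its underside
There are look-alikes about, which are no part of the job. What is shaped like the block but orange or yellow is not meant. Leave any turquoise look-alike of the carton_b alone.

How it is judged (in metres and radians):
At the end, for the whole second after the job is handed in: Heavy carton on the block, all other cartons in a column above it, each within 8 mm and 0.1 rad of the block, level, at rest; tray open side up on the topmost carton, within 5 mm and 0.07 rad of it, level, at rest (horizontal distance between each of carton_a, carton_b, carton_c, carton_d, carton_e and block below 0.008 m and angle between the x axis of each of carton_a, carton_b, carton_c, carton_d, carton_e and the x axis of block, either way round below 0.1 rad and angle between each of carton_a, carton_b, carton_c, carton_d, carton_e, tray's own z axis and vertical below 0.05 rad and linear speed of each of carton_a, carton_b, carton_c, carton_d, carton_e, tray below 0.02 m/s and z of tray in the frame of carton_a above 0.03 m and z of tray in the frame of carton_b above 0.03 m and z of tray in the frame of carton_c above 0.03 m and z of tray in the frame of carton_d above 0.03 m and z of tray in the frame of carton_e above 0.03 m and ((horizontal distance between tray and carton_a below 0.005 m and angle between the x axis of tray and the x axis of carton_a, either way round below 0.07 rad and z of tray in the frame of carton_a below 0.044 m) or (horizontal distance between tray and carton_b below 0.005 m and angle between the x axis of tray and the x axis of carton_b, either way round below 0.07 rad and z of tray in the frame of carton_b below 0.044 m) or (horizontal distance between tray and carton_c below 0.005 m and angle between the x axis of tray and the x axis of carton_c, either way round below 0.07 rad and z of tray in the frame of carton_c below 0.044 m) or (horizontal distance between tray and carton_d below 0.005 m and angle between the x axis of tray and the x axis of carton_d, either way round below 0.07 rad and z of tray in the frame of carton_d below 0.044 m) or (horizontal distance between tray and carton_e below 0.005 m and angle between the x axis of tray and the x axis of carton_e, either way round below 0.07 rad and z of tray in the frame of carton_e below 0.044 m)) and ((height (world z) of tray between 0.18 and 0.2 m and contact force between carton_a and carton_b below 10.9 N and contact force between each of carton_a, carton_b and carton_c below 10.9 N and contact force between each of carton_a, carton_b, carton_c and carton_d below 10.9 N and contact force between each of carton_a, carton_b, carton_c, carton_d and carton_e below 10.9 N) or (height (world z) of tray between 0.22 and 0.24 m and contact force between carton_a and carton_b below 13.3 N and contact force between each of carton_a, carton_b and carton_c below 13.3 N and contact force between each of carton_a, carton_b, carton_c and carton_d below 13.3 N and contact force between each of carton_a, carton_b, carton_c, carton_d and carton_e below 13.3 N))); the robot touches nothing.
It fails at once if a bystander is pushed more than 50 mm or knocked over (distance of any of calculator, notepad, paste_tin, coin_dish from where it was at the start of the episode above 0.05 m or angle between any of calculator, notepad, paste_tin, coin_dish's own z axis and vertical above 0.5 rad).
Of carton_b, carton_d, carton_e only 2 to 3 are there at a start; the rules pass over those that are not, and their reading is None.
At some moment in a run one of carton_a, carton_b, carton_c, carton_d, carton_e, tray may be knocked a few centimetres aside while the robot is not near it.
It also fails if it takes over 210 s, if anything falls off the work surface, if the arm or the gripper's body presses on something with over 40 N, if the wrist force passes 120 N, or if a joint passes its speed limit or range.

## Robot

A 6-joint arm with a two-finger parallel gripper is mounted at the origin on the work surface. World frame = base frame: x ahead of the robot, y to its left, z up, the work surface at z = 0. Lengths are in mm, angles in rad, forces in N, time in s.
With the tool pointing down it reaches from about 275 to 750 mm from the base axis. Payload 10.2 kg.
Tool frame: the origin (TCP) lies between the finger pads; the fingertips stand 19 mm ahead of it and the grasp point (between the pads) is the TCP; z points along the fingers, y is the line along which they close (so a half turn about z gives the same grasp; the last joint's range is limited). The gripper opens to 88 mm and grips with 3 to 60 N. Pads are 18 mm wide; open, the fingers measure 123 mm over their backs; the gripper's body (75 mm by 187 mm) begins 45 mm behind the grasp point.
Start: joints at [-1.33, 0.313, 1.498, -0, 1.331, -0.223], TCP at [234.848, -469.551, 257.72] pointing down, gripper open.
Joint ranges: [-2.94, 2.94], [-0.97, 2.17], [0.19, 2.56], [-1.23, 4.37], [0.02, 3.11], [-2.88, 2.88]. Speed limits (rad/s): [2.39, 2.39, 3.01, 3.14, 3.14, 3.14].

## Interface

Orientations are given as [roll, pitch, yaw] about the fixed x, y, z axes, in that order (R = Rz(yaw) Ry(pitch) Rx(roll)).
In Python, from cell import ctrl gives the robot as it stands.
- The arm moves only by the tool drive_tool, never from a script. Its argument "plan" is one flat list of numbers, 7 for each row, row after row: the turn, a rotation vector about the tool's x, y, z each as a share of 4 degrees, from -1 to 1, then the shift along the tool's x, y, z each as a share of 0.02 m, from -1 to 1, then the closure, from -1 (fully open) to 1 (shut). A call has exactly 5 rows; each row shifts and turns the commanded pose from where the row before left it, along the tool's axes as they then stand; what a row does not reach is not made up. A row lasts 1/8 s, in which the tool goes at most 62.5 mm and 10.7 degrees, less where a joint would pass 70% of its speed; a pose out of reach is approached as far as the arm can. A call with a number of a shift or a turn outside -1 to 1 is refused whole. A call with a gripper value outside its range is refused whole. The fingers move at their own pace and stop on an object; the grip force is fixed at half the most. Time passes only in rows, so rows that do not move let the fingers close, or fill a call up. It gives the time, the measured TCP pose, the force, the opening and the grip force at its end, in the units of the state.
- ctrl.state(): the state, without advancing time (a new reading comes with each control period).
- ctrl.read_camera(name): name is "scene" or "top" or "wrist"; returns a dict with "color" (400x640x3 uint8, red, green, blue), "camera_matrix" (3x3 intrinsics, pixels), "R" (3x3) and "t" (3): a world point X has camera coordinates R X + t. Camera axes: x right, y down, z forward; pixel columns grow to the right and rows downward; lengths in mm; the calibration is good to about 2 mm. A picture is of the moment at which its call begins. There is no depth.
- ctrl.job_done(): hands the job in; it is judged then, once.
The state is a dict: "t": time; "qpos": joint angles; "joint_vel": joint speeds; "joint_torque": joint torques, N m; "tcp_pos": TCP position; "orientation": TCP orientation; "force": force on the tool from outside, world axes, zero at the start; "moment": the same for the moment, N m; "grip_width": opening from 0.0 (shut) to 1.0 (fully open); "gripper_force": force on a finger pad.
Only numpy, scipy, OpenCV 4.12 (cv2) and the standard library are available. Lean on these libraries where they do the work, as an engineer would, in place of code of your own. Each camera call takes 0.05 s, during which the arm holds its last target. There are 200 camera calls.

## Working session

There is one attempt and no reset: what is moved stays moved. The work goes in short steps, Python scripts to look and compute and a tool call to move; the robot and the scene stay as the last step left them, time stands still between calls to the robot, and variables do not carry over. Pictures are saved under pics/ and viewed, at most 14 in all, crops included, and the job is handed in when it is done.

Besides the shell and the picture viewer there is one more tool, called as a command line: name --argument value ..., lists and objects as JSON in quotes. drive_tool: Moves the arm, as the interface text tells. Shift numbers are shares of 0.02 m and turn numbers shares of 4 degrees, none past 1 either way. Its arguments: {"type":"object","properties":{"plan":{"type":"array"}},"required":["plan"]}

```bash
ls; mkdir -p pics; cat > h.py <<'E'
import numpy as np, cv2
from cell import ctrl
def shot(name,fn=None):
    r=ctrl.read_camera(name); im=np.ascontiguousarray(np.array(r["color"])[:,:,::-1])
    if fn: cv2.imwrite("pics/"+fn,im)
    return im,np.array(r["camera_matrix"]),np.array(r["R"]),np.array(r["t"])
def ray(cam,uv,z):
    _,K,R,t=cam
    uv=np.atleast_2d(np.array(uv,float)); p=np.c_[uv,np.ones(len(uv))]
    d=(R.T@np.linalg.inv(K)@p.T).T; c=-R.T@t
    return (c+d*((z-c[2])/d[:,2])[:,None])[:,:2]
E
python3 - <<'E'
from h import *
a=shot("top","top0.png");b=shot("scene","scene0.png")
for c in (a,b): print(c[1],(-c[2].T@c[3]).round(),c[2].round(2))
print(ctrl.state())
E
```

```text
pics
[[369.75874641   0.         316.95889905]
 [  0.         369.75874641 196.1198444 ]
 [  0.           0.           1.        ]] [459.  10. 928.] [[-0.   -1.   -0.  ]
 [-0.99  0.   -0.13]
 [ 0.13  0.   -0.99]]
[[463.87813082   0.         314.97114021]
 [  0.         463.87813082 199.49347417]
 [  0.           0.           1.        ]] [1284.  498.  912.] [[-0.55  0.83 -0.02]
 [ 0.59  0.38 -0.71]
 [-0.59 -0.4  -0.7 ]]
{'t': 0.1, 'qpos': array([-1.33040255e+00,  3.13399200e-01,  1.49833432e+00,  5.01257494e-05,
        1.33101810e+00, -2.23415997e-01]), 'joint_vel': array([ 0.00056349, -0.00200919, -0.0023213 , -0.00080272,  0.00065744,
       -0.00020976]), 'joint_torque': array([ 2.35545449e-03, -4.02811289e+01, -2.52643955e+01,  6.95332862e-02,
        3.42420093e-02, -7.13896202e-05]), 'tcp_pos': array([ 234.80830204, -469.34933266,  257.22574036]), 'orientation': array([-3.14047328e+00, -3.04250286e-04,  4.63797668e-01]), 'force': array([ 0.74819432, -0.01220794, -0.23771361]), 'moment': array([-0.03761894, -0.02445219, -0.01175165]), 'gripper_force': 0.0, 'grip_width': 0.9988719238619389}
```

View pics/top0.png

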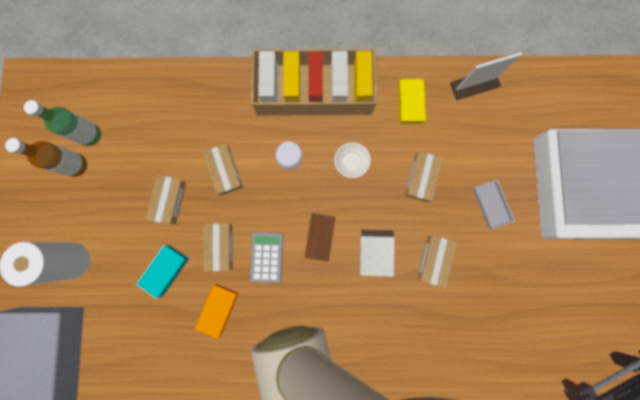

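View pics/scene0.png

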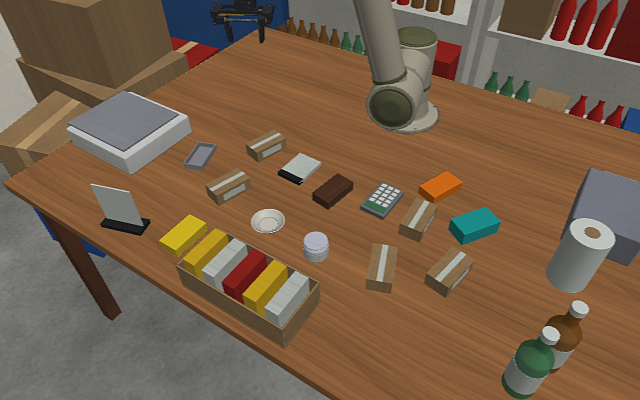

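Top view: there are five cartons, at about (165,200), (222,169), (217,247), (424,176) and (438,260). The steel tray is at (494,204), grey with a rim. The block is the dark brown piece at (320,237). Turquoise (162,271), orange (216,311) and yellow (412,100) are look-alikes, so not meant.

```bash
cat > m0.py <<'E'
from h import *
a=shot("top");b=shot("scene")
T={"c1":(165,200),"c2":(222,169),"c3":(217,247),"c4":(424,176),"c5":(438,260),"tray":(494,204),"block":(320,237)}
S={"c1":(450,270),"c2":(382,267),"c3":(418,217),"c4":(228,186),"c5":(266,146),"tray":(200,155),"block":(333,190)}
def tri(ua,ub):
    P=[c[1]@np.c_[c[2],c[3]] for c in (a,b)]
    X=cv2.triangulatePoints(P[0],P[1],np.array(ua,float).reshape(2,1),np.array(ub,float).reshape(2,1)); return (X[:3]/X[3]).ravel()
def top(cam,u,n):
    im=cam[0]; x,y=u; r=32; x0,y0=max(x-r,0),max(y-r,0); w=im[y0:y0+2*r,x0:x0+2*r].astype(int)
    s=w.max(2)-w.min(2); v=w.max(2)
    m=((v<110)&(w[...,2]>w[...,0]+10)) if n=="block" else ((s<45)&(v>90) if n=="tray" else (s<35)&(v>150))
    m=m.astype(np.uint8); k,l,st,ce=cv2.connectedComponentsWithStats(m)
    j=min((i for i in range(1,k) if st[i,4]>25),key=lambda i:np.hypot(*(ce[i]+[x0-x,y0-y])))
    c,_=cv2.findContours((l==j).astype(np.uint8),0,2); q=cv2.boxPoints(cv2.minAreaRect(c[0]))+[x0,y0]
    return ce[j]+[x0,y0],q,st[j,4]
for n in T:
    ca,qa,na=top(a,T[n],n); cb,qb,nb=top(b,S[n],n); X=tri(ca,cb)
    z=40 if n[0]=="c" else 18 if n=="tray" else 30
    q=ray(a,qa,z); e=q-np.roll(q,1,0); L=np.linalg.norm(e,axis=1); i=L.argmax()
    print(n,ca.round(1),cb.round(1),na,nb,"tri",X.round(),"top",ray(a,ca,z).round()[0],"L",L.round()[:2],"yaw",round(float((np.arctan2(e[i,1],e[i,0])+np.pi/2)%np.pi-np.pi/2),3))
w=shot("top")[0]
cv2.imwrite("pics/crop.png",cv2.resize(w[140:290,140:520],None,fx=2.1,fy=2.1,interpolation=cv2.INTER_CUBIC))
E
python3 m0.py
```

```text
c1 [162.7 199.1] [450.1 266.1] 299 231 tri [567. 386.  39.] top [566. 387.] L [ 16. 111.] yaw -0.196
c2 [221.  168.7] [381.9 262.9] 286 231 tri [642. 247.  36.] top [640. 247.] L [112.  16.] yaw 0.351
c3 [216.  246.9] [418.4 213.9] 322 173 tri [451. 253.  38.] top [451. 254.] L [109.  14.] yaw 0.032
c4 [424.8 176. ] [226.6 181. ] 284 131 tri [ 622. -253.   37.] top [ 620. -250.] L [ 15. 112.] yaw -0.278
c5 [438.4 261.4] [264.8 140.5] 307 95 tri [ 416. -277.   36.] top [ 415. -274.] L [ 15. 110.] yaw -0.279
tray [493.3 204.3] [199.7 154.5] 1208 395 tri [ 554. -427.   10.] top [ 552. -422.] L [112.  68.] yaw 0.328Traceback (most recent call last):
  File "m0.py", line 17, in <module>
    ca,qa,na=top(a,T[n],n); cb,qb,nb=top(b,S[n],n); X=tri(ca,cb)
             ~~~^^^^^^^^^^
  File "m0.py", line 13, in top
    j=min((i for i in range(1,k) if st[i,4]>25),key=lambda i:np.hypot(*(ce[i]+[x0-x,y0-y])))
ValueError: min() iterable argument is empty
```

```bash
sed -i 's/m=((v<110)&(w\[...,2\]>w\[...,0\]+10))/m=(v<(125 if cam is a else 100))/' m0.py
python3 - <<'E'
import cv2
print(cv2.imread("pics/top0.png")[237,310:345:4].tolist(), cv2.imread("pics/scene0.png")[185,325:345:4].tolist())
E
python3 m0.py | tail -1
```

```text
[[50, 74, 115], [48, 78, 120], [44, 70, 113], [42, 70, 109], [52, 75, 118], [48, 72, 114], [70, 124, 177], [67, 125, 178], [71, 126, 181]] [[31, 46, 72], [35, 49, 73], [31, 48, 71], [31, 47, 73], [35, 50, 78]]
block [319.6 237. ] [332.1 190.9] 955 866 tri [474.   5.  12.] top [473.   7.] L [ 53. 105.] yaw -0.143
```

View pics/crop.png

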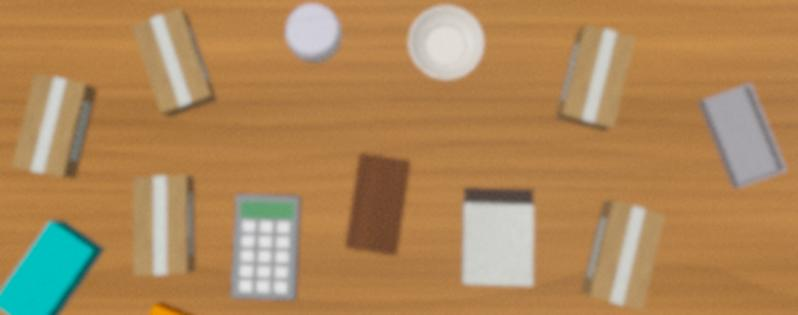

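Crop: all five cartons show kraft board with a white tape strip, at crop pixels (55,125), (172,60), (162,225), (597,77) and (627,253). The dark brown block is at (378,203) and the grey tray at (742,135). Turquoise (50,265) and orange are left alone.

```bash
cat > go.py <<'E'
import sys
from h import *
from scipy.spatial.transform import Rotation as Ro
def go(x,y,z,yaw):
    s=ctrl.state(); p=np.array(s["tcp_pos"]); o=s["orientation"]
    R0=Ro.from_euler("xyz",o); R1=Ro.from_euler("xyz",[np.pi,0,yaw])
    rv=(R0.inv()*R1).as_rotvec(degrees=True)/4
    d=R1.as_matrix().T@(np.array([x,y,z])-p)/20
    print("t %.1f pos %s yaw %.3f | turn rows %s | shift rows (final axes) %s"%(s["t"],p.round(1),o[2],rv.round(2),d.round(2)),"F",s["force"].round(1),"w",round(float(s["grip_width"]),3))
if __name__=="__main__": go(*map(float,sys.argv[1:5]))
E
python3 go.py 415 -274 140 -0.279; python3 go.py 620 -250 140 -0.278
```

```text
t 0.3 pos [ 234.9 -469.5  257.6] yaw 0.464 | turn rows [-0.    0.   10.64] | shift rows (final axes) [  5.97 -11.88   5.88] F [-1.3  0.4  0.9] w 1.004
t 0.3 pos [ 234.9 -469.5  257.6] yaw 0.464 | turn rows [-0.    0.   10.63] | shift rows (final axes) [ 15.51 -15.84   5.88] F [-1.3  0.4  0.9] w 1.004
```

drive_tool --plan '[0,0,1,0,0,0.58,-1,0,0,1,0,0,0.58,-1,0,0,1,0,0,0.58,-1,0,0,1,0,0,0.58,-1,0,0,1,0,0,0.58,-1]'

```text
t: 0.98
tcp_pos: [234.8, -469.5, 199.3]
orientation: [-3.142, 0.0, 0.112]
force: [-0.3, -0.1, 0.6]
grip_width: 0.999
gripper_force: 0.0
```

drive_tool --plan '[0,0,1,0,0,0.58,-1,0,0,1,0,0,0.58,-1,0,0,1,0,0,0.58,-1,0,0,1,0,0,0.58,-1,0,0,1,0,0,0.58,-1]'

```text
t: 1.6
tcp_pos: [234.8, -469.6, 141.3]
orientation: [-3.142, 0.0, -0.237]
force: [0.1, 0.3, 0.3]
grip_width: 0.999
gripper_force: 0.0
```

drive_tool --plan '[0,0,0.64,0,0,0,-1,0,0,0,0.5,-1,0,-1,0,0,0,0.5,-1,0,-1,0,0,0,0.5,-1,0,-1,0,0,0,0.5,-1,0,-1]'

```text
t: 2.22
tcp_pos: [296.5, -402.1, 141.9]
orientation: [-3.142, -0.0, -0.277]
force: [-0.5, -0.0, -0.5]
grip_width: 0.999
gripper_force: 0.0
```

drive_tool --plan '[0,0,0,0.5,-1,0,-1,0,0,0,0.5,-1,0,-1,0,0,0,0.5,-1,0,-1,0,0,0,0.5,-1,0,-1,0,0,0,0.5,-1,0,-1]'

```text
t: 2.85
tcp_pos: [371.9, -319.6, 141.9]
orientation: [-3.142, -0.0, -0.277]
force: [-0.1, -0.5, 0.4]
grip_width: 0.999
gripper_force: 0.0
```

drive_tool --plan '[0,0,0,0.5,-1,0,-1,0,0,0,0.5,-1,0,-1,0,0,0,0.47,-0.88,0,-1,0,0,0,0,0,0,-1,0,0,0,0,0,0,-1]'

```text
t: 3.48
tcp_pos: [414.9, -273.9, 141.8]
orientation: [3.141, 0.0, -0.278]
force: [-0.1, 0.1, -0.8]
grip_width: 1.001
gripper_force: 0.0
```

```bash
python3 go.py 415 -274 25 -0.279; python3 - <<'E'
from h import *
c=shot("wrist","w1.png"); print((-c[2].T@c[3]).round(),c[2].round(2).tolist(),c[1][0])
E
```

```text
t 3.5 pos [ 414.9 -273.9  141.8] yaw -0.278 | turn rows [0.   0.   0.01] | shift rows (final axes) [0.01 0.   5.84] F [-0.1  0.1 -0.8] w 1.001
[ 491. -295.  268.] [[-0.27, -0.96, 0.0], [-0.91, 0.26, 0.31], [-0.3, 0.09, -0.95]] [310.36530687   0.         311.41276065]
```

View pics/w1.png

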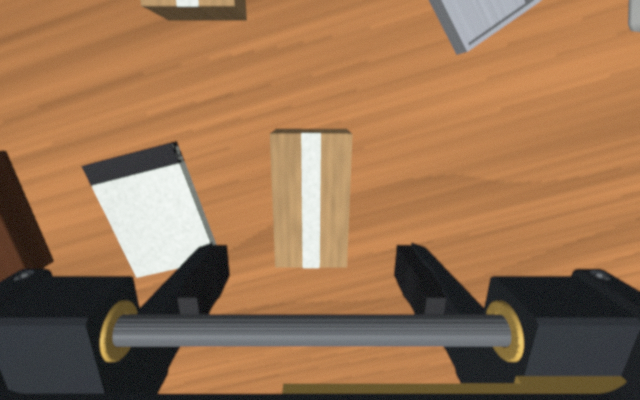

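The wrist view shows carton c5 centred between the fingers, with its tape at (311,200). The notepad at (150,215) is clear of the left finger.

```bash
cat > wm.py <<'E'
import sys
from h import *
def strip(cam,x,y,z,pick="tape"):
    """white tape on a carton top near world (x,y), at height z"""
    im,K,R,t=cam; w=im.astype(int); s=w.max(2)-w.min(2)
    m=((s<40)&(w.max(2)>150)).astype(np.uint8)
    k,l,st,ce=cv2.connectedComponentsWithStats(m)
    p=K@(R@np.array([x,y,z])+t); p=p[:2]/p[2]
    j=min((i for i in range(1,k) if 150<st[i,4]<20000),key=lambda i:np.hypot(*(ce[i]-p)))
    c,_=cv2.findContours((l==j).astype(np.uint8),0,2)
    q=cv2.boxPoints(cv2.minAreaRect(max(c,key=cv2.contourArea)))
    W=ray(cam,q,z); e=W-np.roll(W,1,0); L=np.linalg.norm(e,axis=1); i=L.argmax()
    return ce[j],q,W.mean(0),(np.arctan2(e[i,1],e[i,0])+np.pi/2)%np.pi-np.pi/2,L[:2]
if __name__=="__main__":
    a=list(map(float,sys.argv[1:4])); r=strip(shot("wrist"),*a)
    print("px",r[0].round(1),"ctr",r[2].round(1),"yaw %.3f"%r[3],"L",r[4].round(1))
E
python3 wm.py 415 -274 40
```

```text
px [310.2 198.5] ctr [ 415.1 -272.3] yaw -0.270 L [109.9  14.5]
```

drive_tool --plan '[0,0,0,0,0,1,-1,0,0,0,0,0,1,-1,0,0,0,0,0,1,-1,0,0,0,0,0,1,-1,0,0,0,0,0,1,-1]'

```text
t: 4.2
tcp_pos: [414.7, -274.5, 41.1]
orientation: [3.142, -0.0, -0.28]
force: [0.6, 0.7, 0.0]
grip_width: 1.002
gripper_force: 0.0
```

drive_tool --plan '[0,0,0,0,0,0.84,-1,0,0,0,0,0,0,1,0,0,0,0,0,0,1,0,0,0,0,0,0,1,0,0,0,0,0,0,1]'

```text
t: 4.82
tcp_pos: [415.3, -274.3, 25.6]
orientation: [3.141, -0.001, -0.279]
force: [-1.4, 0.9, 6.0]
grip_width: 0.678
gripper_force: 30.0
```

drive_tool --plan '[0,0,0,0,0,0,1,0,0,0,0,0,-0.5,1,0,0,0,0,0,-0.5,1,0,0,0,0,0,0,1,0,0,0,0,0,0,1]'

```text
t: 5.45
tcp_pos: [415.0, -273.9, 44.8]
orientation: [-3.141, 0.0, -0.279]
force: [0.4, 0.6, -2.8]
grip_width: 0.677
gripper_force: 30.0
```

c5 is light at 2.8 N. Set it back and weigh c4.

drive_tool --plan '[0,0,0,0,0,0.98,1,0,0,0,0,0,0,1,0,0,0,0,0,0,-1,0,0,0,0,0,0,-1,0,0,0,0,0,0,-1]'

```text
t: 6.08
tcp_pos: [415.1, -274.1, 25.5]
orientation: [3.141, -0.0, -0.279]
force: [0.2, 0.1, -0.1]
grip_width: 0.985
gripper_force: 0.0
```

drive_tool --plan '[0,0,0,0,0,-1,-1,0,0,0,0,0,-1,-1,0,0,0,0,0,-1,-1,0,0,0,0.95,-0.4,0,-1,0,0,0,0.95,-0.4,0,-1]'

```text
t: 6.7
tcp_pos: [456.6, -269.1, 85.8]
orientation: [3.141, -0.001, -0.279]
force: [-0.2, -0.2, 0.1]
grip_width: 1.001
gripper_force: 0.0
```

drive_tool --plan '[0,0,0,0.95,-0.4,0,-1,0,0,0,0.95,-0.4,0,-1,0,0,0,0.95,-0.4,0,-1,0,0,0,0.95,-0.4,0,-1,0,0,0,0.95,-0.4,0,-1]'

```text
t: 7.32
tcp_pos: [559.0, -256.7, 85.4]
orientation: [-3.142, 0.0, -0.279]
force: [-0.4, -0.2, -0.3]
grip_width: 1.001
gripper_force: 0.0
```

drive_tool --plan '[0,0,0,0.95,-0.4,0,-1,0,0,0,0.95,-0.4,0,-1,0,0,0,0.95,-0.36,0,-1,0,0,0,0,0,0,-1,0,0,0,0,0,0,-1]'

```text
t: 7.95
tcp_pos: [618.9, -250.2, 85.2]
orientation: [-3.141, 0.001, -0.279]
force: [0.5, 0.5, 0.3]
grip_width: 0.997
gripper_force: 0.0
```

```bash
python3 wm.py 620 -250 40; python3 go.py 620 -250 25 -0.278
```

```text
px [309.9 223.3] ctr [ 620.2 -248.9] yaw -0.267 L [110.   14.3]
t 8.0 pos [ 618.8 -250.3   85.3] yaw -0.279 | turn rows [-0.    0.01 -0.02] | shift rows (final axes) [ 0.05 -0.03  3.01] F [-0.  -0.5  0.1] w 1.0
```

drive_tool --plan '[0,0,0,0.05,0,1,-1,0,0,0,0,0,1,-1,0,0,0,0,0,1,-1,0,0,0,0,0,0,1,0,0,0,0,0,0,1]'

```text
t: 8.62
tcp_pos: [620.7, -250.7, 25.6]
orientation: [3.141, -0.001, -0.279]
force: [-0.4, -0.2, 0.7]
grip_width: 0.799
gripper_force: 0.0
```

drive_tool --plan '[0,0,0,0,0,0,1,0,0,0,0,0,-0.5,1,0,0,0,0,0,-0.5,1,0,0,0,0,0,0,1,0,0,0,0,0,0,1]'

```text
t: 9.25
tcp_pos: [620.3, -250.4, 45.0]
orientation: [-3.141, 0.001, -0.279]
force: [0.6, -0.1, -8.7]
grip_width: 0.68
gripper_force: 30.0
```

```bash
python3 m0.py; python3 go.py 640 247 85 0.351
```

```text
c1 [162.6 199.2] [450.1 266.1] 302 235 tri [567. 386.  39.] top [566. 387.] L [ 16. 111.] yaw -0.196
c2 [221.  168.5] [381.8 263. ] 282 241 tri [642. 247.  36.] top [641. 248.] L [111.  15.] yaw 0.341
c3 [216. 247.] [418.3 213.8] 323 179 tri [451. 253.  38.] top [450. 254.] L [109.  14.] yaw 0.032
c4 [437.2 178.6] [215.3 181.1] 2243 52 tri [ 622. -295.   15.] top [ 613. -280.] L [156. 113.] yaw -0.05
c5 [436.3 249.7] [264.7 140.2] 2563 102 tri [ 441. -260.   61.] top [ 442. -270.] L [133. 148.] yaw 1.567
tray [483.3 201. ] [193.8 161. ] 2448 230 tri [ 574. -424.   -5.] top [ 561. -398.] L [157. 127.] yaw -0.07
block [321.3 233.4] [332.1 190.9] 845 864 tri [481.   6.  17.] top [482.   3.] L [170.  79.] yaw 1.012
t 9.4 pos [ 620.3 -250.3   44.9] yaw -0.279 | turn rows [-0.01  0.01 -9.02] | shift rows (final axes) [  9.48 -23.01  -2.01] F [ 0.4  0.5 -8.6] w 0.678
```

c4 is the heavy one at 8.6 N. Next is to locate the block precisely.

drive_tool --plan '[0,0,-0.46,0,0,-1,1,0,0,-0.46,0,0,-1,1,0,0,-0.46,0,0,-1,1,0,0,-0.47,0,0,-1,1,0,0,0,0,0,-0.25,1]'

```text
t: 10.02
tcp_pos: [621.1, -250.8, 132.9]
orientation: [3.14, -0.003, -0.149]
force: [0.2, 0.2, -8.6]
grip_width: 0.678
gripper_force: 30.0
```

drive_tool --plan '[0,0,0,-0.98,-0.7,0,1,0,0,0,-0.98,-0.7,0,1,0,0,0,-0.98,-0.7,0,1,0,0,0,-0.98,-0.7,0,1,0,0,0,-0.98,-0.7,0,1]'

```text
t: 10.65
tcp_pos: [533.3, -166.0, 130.4]
orientation: [-3.142, 0.0, -0.15]
force: [0.1, 0.2, -7.7]
grip_width: 0.679
gripper_force: 30.0
```

drive_tool --plan '[0,0,0,-0.98,-0.7,0,1,0,0,0,-0.98,-0.7,0,1,0,0,0,-0.98,-0.7,0,1,0,0,0,-0.98,-0.7,0,1,0,0,0,-0.98,-0.7,0,1]'

```text
t: 11.28
tcp_pos: [447.0, -82.3, 130.6]
orientation: [3.142, -0.0, -0.15]
force: [-0.0, 1.4, -8.3]
grip_width: 0.682
gripper_force: 30.0
```

drive_tool --plan '[0,0,0,-0.98,-0.7,0,1,0,0,0,-0.98,-0.7,0,1,0,0,0,-0.98,-0.7,0,1,0,0,0,-0.98,-0.7,0,1,0,0,0,-0.98,-0.7,0,1]'

```text
t: 11.9
tcp_pos: [360.6, 1.5, 130.7]
orientation: [3.141, -0.001, -0.15]
force: [-0.5, -0.7, -7.9]
grip_width: 0.676
gripper_force: 30.0
```

drive_tool --plan '[0,0,0,-0.9,-0.8,0,1,0,0,0,0,0,0,1,0,0,0,0,0,0,1,0,0,0,0,0,0,1,0,0,0,0,0,0,1]'

```text
t: 12.52
tcp_pos: [346.0, 19.3, 130.3]
orientation: [3.142, -0.0, -0.15]
force: [-0.5, -0.1, -7.9]
grip_width: 0.679
gripper_force: 30.0
```

```bash
python3 go.py 473 6 130 -0.15; python3 - <<'E'
from h import *
a=list(shot("top")); a[0]=cv2.imread("pics/top0.png")
w=list(shot("wrist","w2.png"))
def rect(m,n):
    k,l,st,ce=cv2.connectedComponentsWithStats(m.astype(np.uint8)); j=l[n[1],n[0]]
    c,_=cv2.findContours((l==j).astype(np.uint8),0,2); return cv2.minAreaRect(max(c,key=cv2.contourArea)),st[j]
m=cv2.resize(a[0],None,fx=4,fy=4,interpolation=cv2.INTER_CUBIC)[...,2]<146
r,s=rect(m,(1280,948)); q=(cv2.boxPoints(r)+.5)/4-.5
W=ray(a,q,30); e=np.diff(W,axis=0); print(s,W.mean(0).round(1),np.linalg.norm(e,axis=1).round(1),np.arctan2(e[:,1],e[:,0]).round(3))
E
```

```text
t 12.5 pos [346.   19.3 130.3] yaw -0.150 | turn rows [ 0. -0. -0.] | shift rows (final axes) [ 6.38 -0.29  0.02] F [-0.5 -0.1 -7.9] w 0.679
[ 1220   854   120   191 17490] [474.1   6.8] [110.2  59.8 110.1] [-0.151 -1.725  2.983]
```

View pics/w2.png

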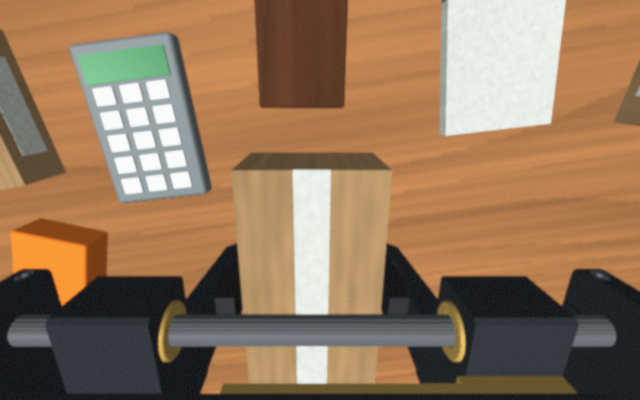

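The wrist view shows the block ahead, near edge (260,107)–(345,107), and the held carton with its front top edge at row 169 and the tape at column 311.

```bash
cat > held.py <<'E'
from h import *
w=shot("wrist"); s=ctrl.state(); p=np.array(s["tcp_pos"]); yaw=s["orientation"][2]
X=np.array([np.cos(yaw),np.sin(yaw)]);Y=np.array([np.sin(yaw),-np.cos(yaw)])
g=w[0].astype(float).mean(2)
# front edge of held carton: tape end
col=[]
for u in (301,306,311,316,321):
    c=g[100:240,u]; col.append(100+np.argmax(np.diff(cv2.GaussianBlur(c[:,None],(1,5),1).ravel()))+.5)
v=np.median(col); q=ray(w,[[311,v]],p[2]+15)[0]-p[:2]
print("tape end row",v,"front edge tool xy",(q@X).round(1),(q@Y).round(1),"-> centre ahead of TCP",round(float(q@X-55),1))
E
python3 held.py; python3 - <<'E'
from h import *
w=shot("wrist"); g=w[0][:,:,2].astype(float)
r=[np.argmax(np.diff(g[90:125,u]))+90.5 for u in (275,290,302,315,330)]; print(r)
for row in (40,80): d=np.diff(cv2.GaussianBlur(g[row:row+1],(5,1),1).ravel()); l=230+np.argmin(d[230:290]); rr=320+np.argmax(d[320:370]); print(row,l,rr,ray(w,[[l+.5,row],[rr+.5,row]],30).round(1).tolist())
for z in (20,30,40): print(z,ray(w,[[302,np.median(r)]],z).round(1))
E
```

```text
tape end row 168.5 front edge tool xy 54.7 -1.2 -> centre ahead of TCP -0.3
[np.float64(107.5), np.float64(107.5), np.float64(107.5), np.float64(107.5), np.float64(107.5)]
40 255 346 [[465.3, 39.6], [456.4, -19.5]]
80 257 345 [[441.0, 43.3], [432.1, -16.1]]
20 [[418.5  16.5]]
30 [[418.7  16.2]]
40 [[419.   15.8]]
```

drive_tool --plan '[0,0,0,0.92,-0.05,0,1,0,0,0,0.92,-0.05,0,1,0,0,0,0.92,-0.05,0,1,0,0,0,0.92,-0.05,0,1,0,0,0,0.92,-0.05,0,1]'

```text
t: 13.35
tcp_pos: [438.0, 10.7, 130.1]
orientation: [-3.142, 0.0, -0.15]
force: [1.4, -0.3, -8.3]
grip_width: 0.678
gripper_force: 30.0
```

drive_tool --plan '[0,0,0,0.92,-0.05,0,1,0,0,0,0.9,-0.05,0,1,0,0,0,0,0,1,1,0,0,0,0,0,1,1,0,0,0,0,0,1,1]'

```text
t: 13.98
tcp_pos: [473.7, 7.3, 69.4]
orientation: [-3.142, 0.0, -0.15]
force: [-0.5, 0.1, -8.6]
grip_width: 0.677
gripper_force: 30.0
```

```bash
python3 go.py 474 7 56 -0.151
```

```text
t 14.0 pos [473.7   7.3  69.4] yaw -0.150 | turn rows [-0.    0.01  0.02] | shift rows (final axes) [0.02 0.01 0.67] F [-0.5  0.1 -8.6] w 0.677
```

drive_tool --plan '[0,0,0,0,0,0.4,1,0,0,0,0,0,0.3,1,0,0,0,0,0,0,1,0,0,0,0,0,0,-1,0,0,0,0,0,0,-1]'

```text
t: 14.6
tcp_pos: [474.5, 7.2, 57.2]
orientation: [3.141, -0.002, -0.15]
force: [0.4, 1.0, 0.7]
grip_width: 0.885
gripper_force: 0.0
```

drive_tool --plan '[0,0,0,0,0,0,-1,0,0,0,0,0,-1,-1,0,0,0,0,0,-1,-1,0,0,0,0,0,-1,-1,0,0,0,0,0,0,-1]'

```text
t: 15.22
tcp_pos: [474.4, 7.2, 117.4]
orientation: [3.141, -0.003, -0.15]
force: [0.2, -0.8, 0.2]
grip_width: 0.999
gripper_force: 0.0
```

```bash
python3 wm.py 474 7 70;  python3 go.py 451 254 115 0.032
```

```text
px [311.3 226.1] ctr [473.4   8.4] yaw -0.137 L [109.9  14. ]
t 15.3 pos [473.9   7.3 116.4] yaw -0.150 | turn rows [ 0.   -0.02 -2.6 ] | shift rows (final axes) [ -0.75 -12.37   0.07] F [-0.2  0.5 -0.1] w 0.999
```

drive_tool --plan '[0,0,-0.87,0,0,0,-1,0,0,-0.87,0,0,0,-1,0,0,-0.86,0,0,0,-1,0,0,0,-0.06,-1,0,-1,0,0,0,-0.06,-1,0,-1]'

```text
t: 15.9
tcp_pos: [469.6, 47.6, 115.3]
orientation: [-3.141, 0.002, 0.031]
force: [0.6, -0.6, -0.4]
grip_width: 1.0
gripper_force: 0.0
```

drive_tool --plan '[0,0,0,-0.06,-1,0,-1,0,0,0,-0.06,-1,0,-1,0,0,0,-0.06,-1,0,-1,0,0,0,-0.06,-1,0,-1,0,0,0,-0.06,-1,0,-1]'

```text
t: 16.52
tcp_pos: [460.4, 147.6, 115.3]
orientation: [3.142, 0.002, 0.032]
force: [0.3, -0.6, -0.2]
grip_width: 1.001
gripper_force: 0.0
```

drive_tool --plan '[0,0,0,-0.06,-1,0,-1,0,0,0,-0.06,-1,0,-1,0,0,0,-0.06,-1,0,-1,0,0,0,-0.06,-1,0,-1,0,0,0,-0.06,-1,0,-1]'

```text
t: 17.15
tcp_pos: [451.2, 247.3, 115.1]
orientation: [3.141, 0.002, 0.032]
force: [-0.8, -0.6, -0.1]
grip_width: 1.002
gripper_force: 0.0
```

drive_tool --plan '[0,0,0,-0.03,-0.37,0,-1,0,0,0,0,0,1,-1,0,0,0,0,0,0,-1,0,0,0,0,0,0,-1,0,0,0,0,0,0,-1]'

```text
t: 17.77
tcp_pos: [451.2, 254.0, 96.9]
orientation: [-3.141, -0.001, 0.031]
force: [-0.7, 0.5, 1.5]
grip_width: 0.998
gripper_force: 0.0
```

```bash
python3 wm.py 451 254 40;  python3 go.py 451 254 25 0.032
```

```text
px [311.6 220.2] ctr [450.3 255.5] yaw 0.044 L [110.2  14.7]
t 17.8 pos [451.2 254.1  96.8] yaw 0.032 | turn rows [-0.   -0.01 -0.01] | shift rows (final axes) [-0.01  0.    3.59] F [-0.1 -0.4  0. ] w 0.999
```

drive_tool --plan '[0,0,0,0,0,0.9,-1,0,0,0,0,0,0.9,-1,0,0,0,0,0,0.9,-1,0,0,0,0,0,0.88,-1,0,0,0,0,0,0,1]'

```text
t: 18.45
tcp_pos: [450.5, 253.9, 24.2]
orientation: [3.141, 0.002, 0.032]
force: [0.2, 1.0, -0.4]
grip_width: 0.912
gripper_force: 0.0
```

drive_tool --plan '[0,0,0,0,0,0,1,0,0,0,0,0,0,1,0,0,0,0,0,-0.5,1,0,0,0,0,0,-0.25,1,0,0,0,0,0,0,1]'

```text
t: 19.08
tcp_pos: [451.1, 254.2, 40.3]
orientation: [-3.141, -0.001, 0.032]
force: [0.6, -0.3, -2.3]
grip_width: 0.676
gripper_force: 30.0
```

drive_tool --plan '[0,0,0.52,0,0,-0.8,1,0,0,0.52,0,0,-0.8,1,0,0,0.52,0,0,-0.8,1,0,0,0.53,0,0,-0.8,1,0,0,0.53,0,0,-0.8,1]'

```text
t: 19.7
tcp_pos: [450.9, 254.1, 121.0]
orientation: [-3.141, -0.0, -0.154]
force: [0.2, 0.1, -1.8]
grip_width: 0.679
gripper_force: 30.0
```

drive_tool --plan '[0,0,0,0.23,0.93,0,1,0,0,0,0.23,0.93,0,1,0,0,0,0.23,0.93,0,1,0,0,0,0.23,0.93,0,1,0,0,0,0.23,0.93,0,1]'

```text
t: 20.32
tcp_pos: [459.7, 158.1, 120.3]
orientation: [-3.142, -0.0, -0.152]
force: [-0.2, -0.1, -2.8]
grip_width: 0.677
gripper_force: 30.0
```

drive_tool --plan '[0,0,0,0.23,0.93,0,1,0,0,0,0.23,0.93,0,1,0,0,0,0.23,0.93,0,1,0,0,0,0.23,0.93,0,1,0,0,0,0.23,0.93,0,1]'

```text
t: 20.95
tcp_pos: [468.4, 62.7, 120.3]
orientation: [3.142, -0.0, -0.153]
force: [-0.4, 0.2, -3.3]
grip_width: 0.675
gripper_force: 30.0
```

drive_tool --plan '[0,0,0,0.23,0.93,0,1,0,0,0,0.23,0.93,0,1,0,0,0,0.23,0.88,0,1,0,0,0,0,0,0,1,0,0,0,0,0,0,1]'

```text
t: 21.58
tcp_pos: [473.6, 7.5, 120.0]
orientation: [-3.141, 0.0, -0.152]
force: [-0.6, -0.0, -3.0]
grip_width: 0.673
gripper_force: 30.0
```

```bash
python3 held.py;  python3 go.py 474 7 97 -0.151
```

```text
tape end row 143.5 front edge tool xy 63.8 -1.1 -> centre ahead of TCP 8.8
t 21.6 pos [473.6   7.6 119.9] yaw -0.151 | turn rows [-0.  0. -0.] | shift rows (final axes) [0.02 0.03 1.15] F [-0.9  0.9 -2.3] w 0.676
```

```bash
sed -i 's/g\[100:240,u\]; col.append(100+/g[156:185,u]; col.append(156+/' held.py; python3 held.py
```

```text
tape end row 170.5 front edge tool xy 53.9 -1.3 -> centre ahead of TCP -1.1
```

drive_tool --plan '[0,0,0,0.02,0.02,0.6,1,0,0,0,0,0,0.6,1,0,0,0,0,0,0,1,0,0,0,0,0,0,1,0,0,0,0,0,0,-1]'

```text
t: 22.3
tcp_pos: [474.2, 6.6, 95.7]
orientation: [3.142, -0.0, -0.151]
force: [0.4, -0.2, 0.3]
grip_width: 0.767
gripper_force: 0.0
```

drive_tool --plan '[0,0,0,0,0,0,-1,0,0,0,0,0,-1,-1,0,0,0,0,0,-1,-1,0,0,0,0,0,-1,-1,0,0,0,0,0,0,-1]'

```text
t: 22.92
tcp_pos: [474.7, 6.4, 156.8]
orientation: [3.141, -0.003, -0.151]
force: [-0.2, -0.0, -0.1]
grip_width: 1.001
gripper_force: 0.0
```

```bash
python3 wm.py 474 7 110; python3 m0.py;  python3 go.py 641 247 155 0.346;python3 go.py 566 387 155 -0.196
```

```text
px [311.2 228.6] ctr [472.2   7.9] yaw -0.139 L [110.8  13.9]
c1 [162.7 199.1] [450.  266.2] 298 241 tri [567. 386.  39.] top [566. 387.] L [ 16. 111.] yaw -0.19
c2 [221.  168.6] [381.9 262.7] 284 243 tri [642. 247.  36.] top [640. 247.] L [112.  16.] yaw 0.35
t 23.1 pos [473.7   6.6 154.9] yaw -0.151 | turn rows [-0.01  0.02 -7.12] | shift rows (final axes) [11.94 -8.47 -0.  ] F [-0.2 -0.4 -0. ] w 1.001
t 23.1 pos [473.7   6.6 154.9] yaw -0.151 | turn rows [-0.    0.02  0.64] | shift rows (final axes) [  0.82 -19.55  -0.  ] F [-0.2 -0.4 -0. ] w 1.001Traceback (most recent call last):
  File "m0.py", line 17, in <module>
    ca,qa,na=top(a,T[n],n); cb,qb,nb=top(b,S[n],n); X=tri(ca,cb)
             ~~~^^^^^^^^^^
  File "m0.py", line 13, in top
    j=min((i for i in range(1,k) if st[i,4]>25),key=lambda i:np.hypot(*(ce[i]+[x0-x,y0-y])))
ValueError: min() iterable argument is empty
```

drive_tool --plan '[0,0,-0.9,0,0,0,-1,0,0,-0.9,0,0,0,-1,0,0,-0.9,0,0,0,-1,0,0,-0.9,0,0,0,-1,0,0,-0.9,0,0,0,-1]'

```text
t: 23.7
tcp_pos: [473.7, 6.6, 154.8]
orientation: [-3.141, 0.002, 0.165]
force: [0.4, -0.3, 0.4]
grip_width: 1.002
gripper_force: 0.0
```

drive_tool --plan '[0,0,-0.9,0,0,0,-1,0,0,-0.9,0,0,0,-1,0,0,-0.82,0,0,0,-1,0,0,0,1,-0.7,0,-1,0,0,0,1,-0.7,0,-1]'

```text
t: 24.32
tcp_pos: [502.3, 46.9, 154.9]
orientation: [-3.141, 0.001, 0.345]
force: [-0.3, -0.7, 0.1]
grip_width: 0.999
gripper_force: 0.0
```

drive_tool --plan '[0,0,0,1,-0.7,0,-1,0,0,0,1,-0.7,0,-1,0,0,0,1,-0.7,0,-1,0,0,0,1,-0.7,0,-1,0,0,0,1,-0.7,0,-1]'

```text
t: 24.95
tcp_pos: [572.7, 146.9, 154.5]
orientation: [-3.141, 0.002, 0.346]
force: [0.5, -1.2, 0.0]
grip_width: 0.999
gripper_force: 0.0
```

drive_tool --plan '[0,0,0,1,-0.7,0,-1,0,0,0,1,-0.7,0,-1,0,0,0,1,-0.7,0,-1,0,0,0,1,-0.7,0,-1,0,0,0,0.94,-0.77,0,-1]'

```text
t: 25.58
tcp_pos: [641.5, 247.4, 154.2]
orientation: [-3.141, 0.002, 0.346]
force: [0.7, 0.9, 0.7]
grip_width: 1.001
gripper_force: 0.0
```

drive_tool --plan '[0,0,0,0,0,1,-1,0,0,0,0,0,1,-1,0,0,0,0,0,1,-1,0,0,0,0,0,0,-1,0,0,0,0,0,0,-1]'

```text
t: 26.2
tcp_pos: [641.7, 246.9, 96.3]
orientation: [3.141, -0.001, 0.346]
force: [-0.1, 0.9, -0.0]
grip_width: 0.997
gripper_force: 0.0
```

```bash
python3 wm.py 641 247 40;  python3 go.py 641 247 25 0.346
```

```text
px [311.  220.7] ctr [640.4 249. ] yaw 0.357 L [110.7  14. ]
t 26.2 pos [641.8 247.   96.6] yaw 0.346 | turn rows [ 0.   -0.02 -0.  ] | shift rows (final axes) [-0.04 -0.01  3.58] F [0.2 0.1 1.1] w 1.0
```

drive_tool --plan '[0,0,0,0,0,0.9,-1,0,0,0,0,0,0.9,-1,0,0,0,0,0,0.9,-1,0,0,0,0,0,0.86,-1,0,0,0,0,0,0,1]'

```text
t: 26.88
tcp_pos: [640.5, 246.7, 22.6]
orientation: [-3.141, 0.003, 0.346]
force: [0.4, 0.4, 0.7]
grip_width: 0.91
gripper_force: 0.0
```

drive_tool --plan '[0,0,0,0,0,0,1,0,0,0,0,0,0,1,0,0,0,0,0,-0.5,1,0,0,0.89,0,0,-0.8,1,0,0,0.89,0,0,-0.8,1]'

```text
t: 27.5
tcp_pos: [641.3, 246.9, 67.6]
orientation: [3.142, -0.0, 0.22]
force: [0.3, 0.6, -1.8]
grip_width: 0.68
gripper_force: 30.0
```

drive_tool --plan '[0,0,0.89,0,0,-0.8,1,0,0,0.89,0,0,-0.8,1,0,0,0.89,0,0,-0.8,1,0,0,0.89,0,0,-0.8,1,0,0,0.89,0,0,-0.8,1]'

```text
t: 28.12
tcp_pos: [641.2, 246.9, 147.7]
orientation: [-3.142, -0.0, -0.091]
force: [-0.1, 0.7, -1.6]
grip_width: 0.676
gripper_force: 30.0
```

drive_tool --plan '[0,0,0.89,0,0,-0.8,1,0,0,0,-0.46,0.94,0,1,0,0,0,-0.46,0.94,0,1,0,0,0,-0.46,0.94,0,1,0,0,0,-0.46,0.94,0,1]'

```text
t: 28.75
tcp_pos: [593.1, 177.6, 163.2]
orientation: [-3.142, -0.0, -0.151]
force: [0.4, -0.4, -2.3]
grip_width: 0.678
gripper_force: 30.0
```

drive_tool --plan '[0,0,0,-0.46,0.94,0,1,0,0,0,-0.46,0.94,0,1,0,0,0,-0.46,0.94,0,1,0,0,0,-0.46,0.94,0,1,0,0,0,-0.46,0.94,0,1]'

```text
t: 29.38
tcp_pos: [533.5, 91.6, 163.2]
orientation: [-3.142, -0.001, -0.151]
force: [0.6, -0.7, -2.5]
grip_width: 0.678
gripper_force: 30.0
```

drive_tool --plan '[0,0,0,-0.46,0.94,0,1,0,0,0,-0.46,0.94,0,1,0,0,0,-0.46,0.94,0,1,0,0,0,-0.46,0.94,0,1,0,0,0,-0.46,0.9,0,1]'

```text
t: 30.0
tcp_pos: [474.0, 6.4, 163.2]
orientation: [3.141, -0.001, -0.151]
force: [0.5, 0.3, -2.3]
grip_width: 0.678
gripper_force: 30.0
```

```bash
python3 held.py;  python3 go.py 474.5 7 136 -0.151
```

```text
tape end row 170.5 front edge tool xy 54.6 -2.7 -> centre ahead of TCP -0.4
t 30.1 pos [473.1   5.2 163.1] yaw -0.152 | turn rows [ 0.01  0.   -0.01] | shift rows (final axes) [ 0.06 -0.1   1.36] F [ 1.4 -1.4 -3.5] w 0.681
```

drive_tool --plan '[0,0,0,0,0,0,1,0,0,0,0,0,0.5,1,0,0,0,0,0,0.5,1,0,0,0,0,0,0,1,0,0,0,0,0,0,1]'

```text
t: 30.68
tcp_pos: [474.6, 7.0, 142.5]
orientation: [-3.142, 0.0, -0.151]
force: [0.5, -0.5, -2.7]
grip_width: 0.679
gripper_force: 30.0
```

```bash
python3 held.py;  python3 go.py 474.3 7 135 -0.151
```

```text
tape end row 170.5 front edge tool xy 53.9 -1.4 -> centre ahead of TCP -1.1
t 30.7 pos [474.6   7.  142.6] yaw -0.151 | turn rows [ 0. -0. -0.] | shift rows (final axes) [-0.02  0.    0.38] F [ 0.  -0.3 -2.9] w 0.678
```

drive_tool --plan '[0,0,0,0.03,0,0.36,1,0,0,0,0,0,0,1,0,0,0,0,0,0,1,0,0,0,0,0,0,-1,0,0,0,0,0,0,-1]'

```text
t: 31.35
tcp_pos: [475.1, 6.8, 135.5]
orientation: [3.142, -0.0, -0.151]
force: [-0.3, -0.1, -0.5]
grip_width: 0.884
gripper_force: 0.0
```

drive_tool --plan '[0,0,0,0,0,0,-1,0,0,0,0,0,-1,-1,0,0,0,0,0,-1,-1,0,0,0,0,0,-1,-1,0,0,0,0,0,0,-1]'

```text
t: 31.98
tcp_pos: [475.6, 6.7, 196.3]
orientation: [3.141, -0.003, -0.151]
force: [-0.4, 0.1, 0.3]
grip_width: 0.997
gripper_force: 0.0
```

```bash
python3 wm.py 474 7 150; python3 m0.py 2>/dev/null;  python3 go.py 566.5 387 195 -0.194; python3 - <<'E'
from h import *
shot("scene","s2.png")
E
```

```text
px [311.3 228.2] ctr [473.5   8.1] yaw -0.139 L [111.   13.9]
c1 [162.7 199.1] [450.  266.2] 298 240 tri [567. 386.  39.] top [566. 387.] L [ 16. 111.] yaw -0.196
t 32.1 pos [474.7   6.9 194.5] yaw -0.151 | turn rows [-0.    0.02  0.61] | shift rows (final axes) [  0.84 -19.53  -0.03] F [ 0.1 -0.3 -0.7] w 1.002
```

View pics/s2.png

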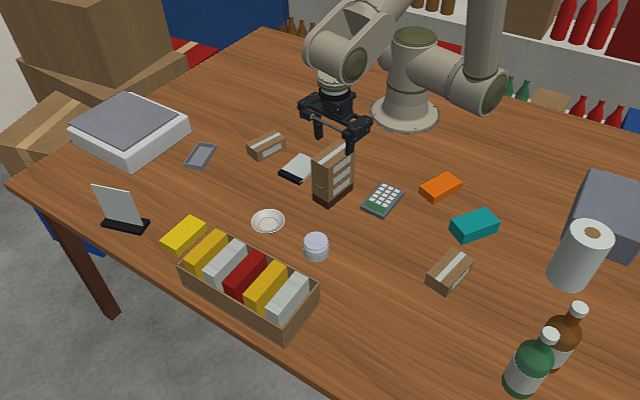

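The scene view shows three cartons standing square on the block at (333,178). The remaining ones are at (450,270) and (266,146), and the tray is at (200,155).

drive_tool --plan '[0,0,0.61,0,0,0,-1,0,0,0,0.04,-1,0,-1,0,0,0,0.04,-1,0,-1,0,0,0,0.04,-1,0,-1,0,0,0,0.04,-1,0,-1]'

```text
t: 32.8
tcp_pos: [493.5, 85.3, 194.5]
orientation: [3.141, 0.001, -0.194]
force: [0.3, -1.1, 0.3]
grip_width: 0.997
gripper_force: 0.0
```

drive_tool --plan '[0,0,0,0.04,-1,0,-1,0,0,0,0.04,-1,0,-1,0,0,0,0.04,-1,0,-1,0,0,0,0.04,-1,0,-1,0,0,0,0.04,-1,0,-1]'

```text
t: 33.42
tcp_pos: [516.9, 183.0, 194.9]
orientation: [3.141, 0.001, -0.194]
force: [-0.3, -0.9, -0.7]
grip_width: 0.998
gripper_force: 0.0
```

drive_tool --plan '[0,0,0,0.04,-1,0,-1,0,0,0,0.04,-1,0,-1,0,0,0,0.04,-1,0,-1,0,0,0,0.04,-1,0,-1,0,0,0,0.04,-1,0,-1]'

```text
t: 34.05
tcp_pos: [540.2, 280.8, 195.2]
orientation: [3.142, 0.0, -0.194]
force: [0.7, -1.0, -0.3]
grip_width: 1.0
gripper_force: 0.0
```

drive_tool --plan '[0,0,0,0.04,-1,0,-1,0,0,0,0.04,-1,0,-1,0,0,0,0.04,-1,0,-1,0,0,0,0.04,-1,0,-1,0,0,0,0.04,-1,0,-1]'

```text
t: 34.67
tcp_pos: [563.2, 378.2, 195.1]
orientation: [3.141, 0.0, -0.194]
force: [-0.1, 0.6, 0.7]
grip_width: 0.998
gripper_force: 0.0
```

drive_tool --plan '[0,0,0,0.04,-0.53,1,-1,0,0,0,0,0,1,-1,0,0,0,0,0,1,-1,0,0,0,0,0,1,-1,0,0,0,0,0,1,-1]'

```text
t: 35.3
tcp_pos: [565.6, 386.9, 93.2]
orientation: [3.141, 0.001, -0.194]
force: [-0.1, 0.8, -1.2]
grip_width: 0.999
gripper_force: 0.0
```

drive_tool --plan '[0,0,0,0,0,0,-1,0,0,0,0,0,0,-1,0,0,0,0,0,0,-1,0,0,0,0,0,0,-1,0,0,0,0,0,0,-1]'

```text
t: 35.92
tcp_pos: [566.1, 387.1, 95.6]
orientation: [-3.141, -0.0, -0.194]
force: [0.3, 0.9, 0.6]
grip_width: 0.999
gripper_force: 0.0
```

```bash
python3 wm.py 566 387 40;  python3 go.py 566.5 387 25 -0.194
```

```text
px [312.9 220.7] ctr [565.  387.3] yaw -0.180 L [110.3  14. ]
t 36.0 pos [566.  387.1  95.5] yaw -0.194 | turn rows [-0. -0.  0.] | shift rows (final axes) [ 0.02 -0.    3.53] F [ 0.  -0.1 -0.6] w 0.997
```

drive_tool --plan '[0,0,0,0,0,0.9,-1,0,0,0,0,0,0.9,-1,0,0,0,0,0,0.9,-1,0,0,0,0,0,0.83,-1,0,0,0,0,0,0,1]'

```text
t: 36.6
tcp_pos: [565.3, 386.7, 22.8]
orientation: [3.14, 0.002, -0.194]
force: [0.1, 1.0, -0.2]
grip_width: 0.91
gripper_force: 0.0
```

drive_tool --plan '[0,0,0,0,0,0,1,0,0,0,0,0,0,1,0,0,0,0,0,-0.6,1,0,0,-0.3,0,0,-1,1,0,0,-0.32,0,0,-1,1]'

```text
t: 37.22
tcp_pos: [566.2, 387.2, 78.8]
orientation: [-3.141, -0.001, -0.149]
force: [0.0, 0.3, -1.7]
grip_width: 0.679
gripper_force: 30.0
```

drive_tool --plan '[0,0,0,0,0,-1,1,0,0,0,0,0,-1,1,0,0,0,0,0,-1,1,0,0,0,0,0,-1,1,0,0,0,0,0,-1,1]'

```text
t: 37.85
tcp_pos: [565.9, 387.0, 178.2]
orientation: [-3.141, -0.0, -0.151]
force: [0.7, 0.7, -2.2]
grip_width: 0.68
gripper_force: 30.0
```

drive_tool --plan '[0,0,0,0,0,-1,1,0,0,0,-0.1,1,0,1,0,0,0,-0.1,1,0,1,0,0,0,-0.1,1,0,1,0,0,0,-0.1,1,0,1]'

```text
t: 38.48
tcp_pos: [545.8, 308.5, 197.6]
orientation: [-3.141, -0.0, -0.151]
force: [0.1, -1.2, -2.0]
grip_width: 0.681
gripper_force: 30.0
```

drive_tool --plan '[0,0,0,-0.1,1,0,1,0,0,0,-0.1,1,0,1,0,0,0,-0.1,1,0,1,0,0,0,-0.1,1,0,1,0,0,0,-0.1,1,0,1]'

```text
t: 39.1
tcp_pos: [521.0, 211.1, 197.6]
orientation: [-3.141, -0.001, -0.151]
force: [-0.3, 0.4, -2.8]
grip_width: 0.679
gripper_force: 30.0
```

drive_tool --plan '[0,0,0,-0.1,1,0,1,0,0,0,-0.1,1,0,1,0,0,0,-0.1,1,0,1,0,0,0,-0.1,1,0,1,0,0,0,-0.1,1,0,1]'

```text
t: 39.72
tcp_pos: [495.9, 113.2, 196.8]
orientation: [3.142, -0.0, -0.151]
force: [0.4, -0.4, -2.7]
grip_width: 0.675
gripper_force: 30.0
```

```bash
python3 go.py 474.6 7 200 -0.151
```

```text
t 39.7 pos [495.9 113.2 196.8] yaw -0.151 | turn rows [ 0. -0.  0.] | shift rows (final axes) [-0.26  5.41 -0.16] F [ 0.4 -0.4 -2.7] w 0.675
```

drive_tool --plan '[0,0,0,-0.05,1,-0.16,1,0,0,0,-0.05,1,0,1,0,0,0,-0.05,1,0,1,0,0,0,-0.05,1,0,1,0,0,0,-0.05,1,0,1]'

```text
t: 40.35
tcp_pos: [475.9, 15.1, 200.1]
orientation: [3.142, -0.0, -0.151]
force: [-0.1, 1.0, -4.1]
grip_width: 0.678
gripper_force: 30.0
```

drive_tool --plan '[0,0,0,0,0.38,0,1,0,0,0,0,0,0,1,0,0,0,0,0,0.7,1,0,0,0,0,0,0,1,0,0,0,0,0,0,1]'

```text
t: 40.98
tcp_pos: [475.2, 9.1, 185.7]
orientation: [-3.142, 0.0, -0.15]
force: [-0.4, -0.3, -2.4]
grip_width: 0.679
gripper_force: 30.0
```

```bash
python3 held.py;  python3 go.py 474.6 7 175 -0.151
```

```text
tape end row 170.5 front edge tool xy 53.8 -1.3 -> centre ahead of TCP -1.2
t 41.0 pos [475.3   9.  186. ] yaw -0.150 | turn rows [-0.   -0.    0.01] | shift rows (final axes) [-0.02  0.1   0.55] F [-0.4  0.1 -2.1] w 0.678
```

drive_tool --plan '[0,0,0,0,0.11,0,1,0,0,0,0,0,0.53,1,0,0,0,0,0,0,1,0,0,0,0,0,0,1,0,0,0,0,0,0,-1]'

```text
t: 41.65
tcp_pos: [474.9, 6.6, 175.3]
orientation: [-3.142, -0.0, -0.151]
force: [-0.2, 0.0, 0.4]
grip_width: 0.769
gripper_force: 0.0
```

drive_tool --plan '[0,0,0,0,0,0,-1,0,0,0,0,0,0,-1,0,0,0,0,0,-1,-1,0,0,0,0,0,-1,-1,0,0,0,0,0,-1,-1]'

```text
t: 42.28
tcp_pos: [474.8, 6.6, 236.0]
orientation: [3.142, -0.0, -0.151]
force: [0.1, -0.1, 0.0]
grip_width: 0.999
gripper_force: 0.0
```

drive_tool --plan '[0,0,0,0,0,0,-1,0,0,0,0,0,0,-1,0,0,0,0,0,0,-1,0,0,0,0,0,0,-1,0,0,0,0,0,0,-1]'

```text
t: 42.9
tcp_pos: [474.9, 6.6, 235.1]
orientation: [-3.142, 0.0, -0.151]
force: [-0.3, 0.4, 0.0]
grip_width: 1.0
gripper_force: 0.0
```

```bash
python3 wm.py 474 7 190; python3 go.py 415 -274 235 -0.279; python3 - <<'E'
import m0
E
python3 - <<'E'
from h import *
shot("top","t3.png")
E
```

```text
px [311.4 227.3] ctr [473.5   7.9] yaw -0.138 L [111.   13.8]
t 43.0 pos [474.9   6.6 235.2] yaw -0.151 | turn rows [-0.    0.    1.84] | shift rows (final axes) [9.900e-01 1.431e+01 1.000e-02] F [-1.3  0.7  0. ] w 0.997Traceback (most recent call last):
  File "<stdin>", line 1, in <module>
  File "m0.py", line 17, in <module>
    ca,qa,na=top(a,T[n],n); cb,qb,nb=top(b,S[n],n); X=tri(ca,cb)
             ~~~^^^^^^^^^^
  File "m0.py", line 13, in top
    j=min((i for i in range(1,k) if st[i,4]>25),key=lambda i:np.hypot(*(ce[i]+[x0-x,y0-y])))
ValueError: min() iterable argument is empty
```

View pics/t3.png

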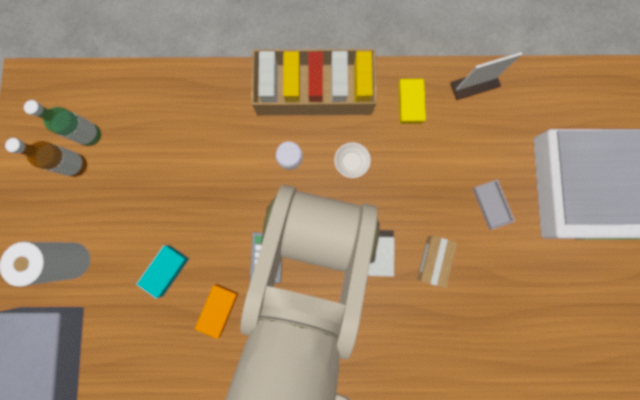

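The top view shows c5 still at (438,261) and the tray at (494,204). The bystanders have not moved.

drive_tool --plan '[0,0,0.92,0,0,0,-1,0,0,0.92,0,0,0,-1,0,0,0,0.06,0.95,0,-1,0,0,0,0.06,0.95,0,-1,0,0,0,0.06,0.95,0,-1]'

```text
t: 43.72
tcp_pos: [462.5, -49.7, 235.4]
orientation: [3.142, -0.0, -0.279]
force: [0.1, 0.3, 0.3]
grip_width: 1.0
gripper_force: 0.0
```

drive_tool --plan '[0,0,0,0.07,0.95,0,-1,0,0,0,0.07,0.95,0,-1,0,0,0,0.07,0.95,0,-1,0,0,0,0.07,0.95,0,-1,0,0,0,0.07,0.95,0,-1]'

```text
t: 44.35
tcp_pos: [443.1, -143.1, 235.3]
orientation: [-3.142, -0.0, -0.279]
force: [-0.3, 0.9, 0.3]
grip_width: 1.002
gripper_force: 0.0
```

drive_tool --plan '[0,0,0,0.07,0.95,0,-1,0,0,0,0.07,0.95,0,-1,0,0,0,0.07,0.95,0,-1,0,0,0,0.07,0.95,0,-1,0,0,0,0.07,0.95,0,-1]'

```text
t: 44.98
tcp_pos: [423.5, -236.8, 235.3]
orientation: [-3.142, -0.0, -0.279]
force: [0.2, 0.6, -0.5]
grip_width: 1.001
gripper_force: 0.0
```

drive_tool --plan '[0,0,0,0.07,0.95,1,-1,0,0,0,0.05,0.06,1,-1,0,0,0,0,0,1,-1,0,0,0,0,0,1,-1,0,0,0,0,0,1,-1]'

```text
t: 45.6
tcp_pos: [420.4, -256.4, 134.6]
orientation: [3.142, -0.0, -0.279]
force: [1.2, -0.4, 0.3]
grip_width: 1.002
gripper_force: 0.0
```

drive_tool --plan '[0,0,0,0,0,1,-1,0,0,0,0,0,1,-1,0,0,0,0,0,0,-1,0,0,0,0,0,0,-1,0,0,0,0,0,0,-1]'

```text
t: 46.22
tcp_pos: [420.8, -256.2, 96.1]
orientation: [3.141, -0.001, -0.279]
force: [-0.4, -0.2, -0.1]
grip_width: 1.002
gripper_force: 0.0
```

```bash
python3 wm.py 415 -274 40;  python3 go.py 415 -274 25 -0.279
```

```text
px [340.6 221.1] ctr [ 414.5 -273.1] yaw -0.263 L [ 16.9 110.6]
t 46.3 pos [ 420.8 -256.1   96. ] yaw -0.279 | turn rows [ 0.01 -0.02  0.  ] | shift rows (final axes) [-0.03  0.94  3.55] F [-1.6 -0.5 -0.3] w 1.005
```

drive_tool --plan '[0,0,0,-0.02,0.93,0,-1,0,0,0,0,0,0.9,-1,0,0,0,0,0,0.9,-1,0,0,0,0,0,0.9,-1,0,0,0,0,0,0.83,-1]'

```text
t: 46.9
tcp_pos: [414.8, -274.5, 24.1]
orientation: [3.141, -0.0, -0.279]
force: [0.6, -0.4, 0.5]
grip_width: 0.997
gripper_force: 0.0
```

drive_tool --plan '[0,0,0,0,0,0,1,0,0,0,0,0,0,1,0,0,0,0,0,0,1,0,0,0,0,0,0,1,0,0,0,0,0,-0.75,1]'

```text
t: 47.52
tcp_pos: [414.5, -273.0, 39.6]
orientation: [-3.14, 0.002, -0.279]
force: [-0.1, 0.5, -3.2]
grip_width: 0.675
gripper_force: 30.0
```

drive_tool --plan '[0,0,-0.36,0,0,-1,1,0,0,-0.36,0,0,-1,1,0,0,-0.37,0,0,-1,1,0,0,-0.37,0,0,-1,1,0,0,-0.37,0,0,-1,1]'

```text
t: 48.15
tcp_pos: [414.9, -273.3, 141.1]
orientation: [-3.142, -0.0, -0.15]
force: [0.1, 0.4, -2.8]
grip_width: 0.679
gripper_force: 30.0
```

drive_tool --plan '[0,0,0,0,0,-1,1,0,0,0,0,0,-1,1,0,0,0,0,0,-1,1,0,0,0,0,0,-1,1,0,0,0,0,0,-1,1]'

```text
t: 48.78
tcp_pos: [414.7, -273.1, 241.0]
orientation: [-3.141, 0.0, -0.151]
force: [-0.1, -0.5, -2.9]
grip_width: 0.678
gripper_force: 30.0
```

```bash
python3 go.py 474.7 7 240 -0.151
```

```text
t 48.8 pos [ 414.7 -273.1  241. ] yaw -0.151 | turn rows [-0.  0. -0.] | shift rows (final axes) [  0.86 -14.3    0.05] F [-0.1 -0.5 -2.9] w 0.678
```

drive_tool --plan '[0,0,0,0.06,-1,0,1,0,0,0,0.06,-1,0,1,0,0,0,0.06,-1,0,1,0,0,0,0.06,-1,0,1,0,0,0,0.06,-1,0,1]'

```text
t: 49.4
tcp_pos: [436.1, -173.7, 239.2]
orientation: [-3.141, 0.001, -0.15]
force: [-0.1, -1.0, -1.6]
grip_width: 0.676
gripper_force: 30.0
```

drive_tool --plan '[0,0,0,0.06,-1,0,1,0,0,0,0.06,-1,0,1,0,0,0,0.06,-1,0,1,0,0,0,0.06,-1,0,1,0,0,0,0.06,-1,0,1]'

```text
t: 50.02
tcp_pos: [456.8, -75.8, 239.3]
orientation: [-3.141, 0.001, -0.15]
force: [-0.4, -1.0, -2.7]
grip_width: 0.674
gripper_force: 30.0
```

drive_tool --plan '[0,0,0,0.06,-1,0,1,0,0,0,0.06,-1,0,1,0,0,0,0.07,-0.9,0,1,0,0,0,0.07,-0.8,0,1,0,0,0,0,-0.6,0,1]'

```text
t: 50.65
tcp_pos: [475.1, 7.8, 239.5]
orientation: [-3.142, 0.0, -0.15]
force: [0.2, 0.1, -3.7]
grip_width: 0.678
gripper_force: 30.0
```

drive_tool --plan '[0,0,0,0,0,0,1,0,0,0,0,0,0.4,1,0,0,0,0,0,0.5,1,0,0,0,0,0,0,1,0,0,0,0,0,0,1]'

```text
t: 51.28
tcp_pos: [475.2, 6.4, 221.7]
orientation: [3.142, -0.0, -0.152]
force: [-0.4, 0.1, -2.4]
grip_width: 0.676
gripper_force: 30.0
```

```bash
python3 held.py; python3 go.py 474.8 7 215 -0.151
```

```text
tape end row 168.5 front edge tool xy 54.6 -1.3 -> centre ahead of TCP -0.4
t 51.3 pos [475.3   6.4 221.9] yaw -0.152 | turn rows [ 0.   -0.01 -0.01] | shift rows (final axes) [-0.03 -0.03  0.35] F [-0.4 -0.4 -2.7] w 0.68
```

drive_tool --plan '[0,0,0,-0.03,-0.02,0.33,1,0,0,0,0,0,0,1,0,0,0,0,0,0,1,0,0,0,0,0,0,1,0,0,0,0,0,0,-1]'

```text
t: 51.95
tcp_pos: [474.6, 7.1, 215.2]
orientation: [-3.142, 0.0, -0.151]
force: [-0.3, -0.5, -0.1]
grip_width: 0.766
gripper_force: 0.0
```

drive_tool --plan '[0,0,0,0,0,0,-1,0,0,0,0,0,0,-1,0,0,0,0,0,-1,-1,0,0,0,0,0,-1,-1,0,0,0,0,0,-1,-1]'

```text
t: 52.58
tcp_pos: [474.5, 7.1, 275.8]
orientation: [3.142, 0.0, -0.151]
force: [0.7, 0.3, -0.9]
grip_width: 1.002
gripper_force: 0.0
```

drive_tool --plan '[0,0,0,0,0,0,-1,0,0,0,0,0,0,-1,0,0,0,0,0,0,-1,0,0,0,0,0,0,-1,0,0,0,0,0,0,-1]'

```text
t: 53.2
tcp_pos: [474.5, 7.1, 274.9]
orientation: [-3.142, 0.0, -0.151]
force: [-0.1, -0.3, 0.2]
grip_width: 0.998
gripper_force: 0.0
```

```bash
cat > tr.py <<'E'
from h import *
a=shot("top")
def tray(cam,z,box,thr=22):
    im=cam[0]; u0,v0,u1,v1=box; w=cv2.resize(im[v0:v1,u0:u1],None,fx=4,fy=4,interpolation=cv2.INTER_CUBIC).astype(int)
    m=((w.max(2)-w.min(2))<55).astype(np.uint8); c,_=cv2.findContours(m,0,2); c=max(c,key=cv2.contourArea)
    q=(cv2.boxPoints(cv2.minAreaRect(c))+.5)/4-.5+[u0,v0]; W=ray(cam,q,z); e=np.diff(W,axis=0)
    print("tray z",z,W.mean(0).round(1),np.linalg.norm(e,axis=1).round(1),np.arctan2(e[:,1],e[:,0]).round(3))
if __name__=="__main__":
    for z in (0,18): tray(a,z,(465,165,530,245))
E
python3 tr.py; python3 wm.py 474 7 230; python3 go.py 552 -422 275 0.33
```

```text
tray z 0 [ 554.4 -430.9] [ 71.6 116.9  70.5] [-1.187 -2.814  1.949]
tray z 18 [ 552.5 -422.4] [ 70.2 114.6  69.1] [-1.187 -2.814  1.949]
px [311.3 226.4] ctr [473.9   8.2] yaw -0.138 L [110.6  13.7]
t 53.3 pos [474.6   7.1 275. ] yaw -0.151 | turn rows [-0.    0.   -6.89] | shift rows (final axes) [-3.29 21.55  0.  ] F [-0.5 -0.4 -0.7] w 0.999
```

drive_tool --plan '[0,0,-0.98,0,0,0,-1,0,0,-0.98,0,0,0,-1,0,0,-0.98,0,0,0,-1,0,0,-0.98,0,0,0,-1,0,0,-0.98,0,0,0,-1]'

```text
t: 53.92
tcp_pos: [474.6, 7.1, 275.1]
orientation: [3.142, -0.0, 0.193]
force: [-1.0, 0.1, -0.0]
grip_width: 1.007
gripper_force: 0.0
```

drive_tool --plan '[0,0,-0.98,0,0,0,-1,0,0,-0.98,0,0,0,-1,0,0,0,-0.15,1,0,-1,0,0,0,-0.15,1,0,-1,0,0,0,-0.15,1,0,-1]'

```text
t: 54.55
tcp_pos: [485.5, -53.4, 275.1]
orientation: [3.142, -0.0, 0.328]
force: [-1.1, 0.0, 0.2]
grip_width: 1.0
gripper_force: 0.0
```

drive_tool --plan '[0,0,0,-0.15,1,0,-1,0,0,0,-0.15,1,0,-1,0,0,0,-0.15,1,0,-1,0,0,0,-0.15,1,0,-1,0,0,0,-0.15,1,0,-1]'

```text
t: 55.18
tcp_pos: [503.6, -153.5, 275.1]
orientation: [-3.142, 0.0, 0.328]
force: [0.3, -0.1, -0.0]
grip_width: 0.998
gripper_force: 0.0
```

drive_tool --plan '[0,0,0,-0.15,1,0,-1,0,0,0,-0.15,1,0,-1,0,0,0,-0.15,1,0,-1,0,0,0,-0.15,1,0,-1,0,0,0,-0.15,1,0,-1]'

```text
t: 55.8
tcp_pos: [521.6, -253.0, 275.1]
orientation: [3.142, 0.0, 0.328]
force: [-0.2, -0.4, -0.3]
grip_width: 0.995
gripper_force: 0.0
```

drive_tool --plan '[0,0,0,-0.15,1,0,-1,0,0,0,-0.15,1,0,-1,0,0,0,-0.15,1,0,-1,0,0,0,-0.15,1,0,-1,0,0,0,-0.15,1,0,-1]'

```text
t: 56.42
tcp_pos: [539.4, -352.5, 275.0]
orientation: [-3.141, 0.0, 0.328]
force: [-0.3, 0.1, 0.3]
grip_width: 1.004
gripper_force: 0.0
```

drive_tool --plan '[0,0,0,-0.15,1,1,-1,0,0,0,-0.15,1,1,-1,0,0,0,-0.15,1,1,-1,0,0,0,-0.15,0.55,1,-1,0,0,0,0,0,1,-1]'

```text
t: 57.05
tcp_pos: [550.5, -423.3, 173.7]
orientation: [-3.141, 0.0, 0.327]
force: [0.3, 0.5, -0.5]
grip_width: 1.004
gripper_force: 0.0
```

drive_tool --plan '[0,0,0,0,0,1,-1,0,0,0,0,0,1,-1,0,0,0,0,0,0,-1,0,0,0,0,0,0,-1,0,0,0,0,0,0,-1]'

```text
t: 57.68
tcp_pos: [551.1, -422.5, 136.2]
orientation: [3.14, -0.001, 0.328]
force: [0.8, 0.3, -0.4]
grip_width: 1.002
gripper_force: 0.0
```

```bash
python3 go.py 552 -422 22 0.33; python3 - <<'E'
from h import *
shot("wrist","w5.png")
E
```

```text
t 57.7 pos [ 551.1 -422.5  136.2] yaw 0.328 | turn rows [ 0.02 -0.01 -0.03] | shift rows (final axes) [ 0.05 -0.01  5.71] F [ 0.8  0.3 -0.4] w 1.002
```

View pics/w5.png

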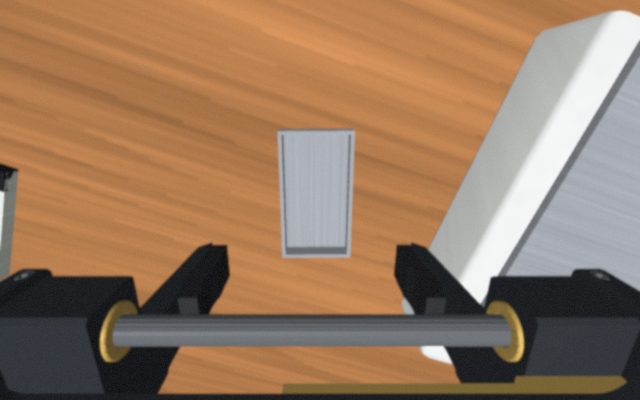

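The tray lies open side up at (316,193), between the fingers. The white scale to the right is about 43 mm high from the top view, below the gripper body.

```bash
cat > wt.py <<'E'
import sys
from h import *
def trayw(z,box=(240,95,400,300)):
    w=shot("wrist"); u0,v0,u1,v1=box; c=w[0][v0:v1,u0:u1].astype(int); m=((c.max(2)-c.min(2))<50).astype(np.uint8)
    m[:, :]=cv2.morphologyEx(m,cv2.MORPH_OPEN,np.ones((3,3),np.uint8))
    cs,_=cv2.findContours(m,0,2); cc=max(cs,key=cv2.contourArea)+np.array([u0,v0])
    W=ray(w,cc.reshape(-1,2),z).astype(np.float32); r=cv2.minAreaRect(W*10)
    print("z",z,"ctr",(np.array(r[0])/10).round(1),"size",(np.array(r[1])/10).round(1),"ang",round(r[2],2),"bbox",cv2.boundingRect(cc))
if __name__=="__main__":
    for z in map(float,sys.argv[1:]): trayw(z)
E
python3 wt.py 18 10; python3 go.py 552 -421 22 0.328
```

```text
z 18.0 ctr [ 553.1 -423.5] size [110.9  60.7] ang 18.91 bbox (277, 129, 78, 129)
z 10.0 ctr [ 550.7 -424.6] size [114.4  62.8] ang 18.86 bbox (277, 129, 78, 129)
t 57.8 pos [ 550.9 -422.3  135.6] yaw 0.328 | turn rows [ 0.01 -0.   -0.  ] | shift rows (final axes) [ 0.07 -0.05  5.68] F [ 0.4 -0.8  0.1] w 1.0
```

drive_tool --plan '[0,0,0,0.13,0.14,0.7,-1,0,0,0,0,0,0.7,-1,0,0,0,0,0,0.7,-1,0,0,0,0,0,0,-1,0,0,0,0,0,0,-1]'

```text
t: 58.45
tcp_pos: [554.3, -424.2, 93.4]
orientation: [3.141, -0.0, 0.328]
force: [0.5, 0.2, -0.0]
grip_width: 1.002
gripper_force: 0.0
```

```bash
python3 wt.py 18; python3 go.py 552 -421 22 0.328
```

```text
z 18.0 ctr [ 553.7 -423.3] size [111.5  60.4] ang 19.02 bbox (267, 138, 93, 150)
t 58.5 pos [ 554.4 -424.3   93.7] yaw 0.328 | turn rows [ 0.01 -0.01 -0.01] | shift rows (final axes) [-0.06 -0.19  3.59] F [-0.3  0.6 -0.8] w 0.998
```

drive_tool --plan '[0,0,0,0.03,0,0.9,-1,0,0,0,0,0,0.9,-1,0,0,0,0,0,0.9,-1,0,0,0,0,0,0.5,-1,0,0,0,0,0,0.34,-1]'

```text
t: 59.12
tcp_pos: [554.7, -423.8, 21.6]
orientation: [-3.141, 0.0, 0.328]
force: [0.5, 0.1, -0.4]
grip_width: 1.003
gripper_force: 0.0
```

drive_tool --plan '[0,0,0,0,0,0,-1,0,0,0,0,0,0,1,0,0,0,0,0,0,1,0,0,0,0,0,0,1,0,0,0,0,0,0,1]'

```text
t: 59.75
tcp_pos: [554.9, -424.0, 22.7]
orientation: [3.141, -0.0, 0.328]
force: [0.3, 0.2, 1.7]
grip_width: 0.675
gripper_force: 30.0
```

drive_tool --plan '[0,0,0,0,0,0,1,0,0,0,0,0,0,1,0,0,0,0,0,-0.4,1,0,0,0,0,0,-0.8,1,0,0,0,0,0,-0.8,1]'

```text
t: 60.38
tcp_pos: [554.8, -423.9, 63.7]
orientation: [3.141, -0.0, 0.328]
force: [0.3, -0.3, -0.7]
grip_width: 0.679
gripper_force: 30.0
```

```bash
python3 go.py 474.7 7 275 -0.151; python3 - <<'E'
from h import *
shot("wrist","w6.png")
E
```

```text
t 60.4 pos [ 554.8 -423.9   63.7] yaw 0.328 | turn rows [ 0.01 -0.    6.86] | shift rows (final axes) [ -7.2  -20.7  -10.56] F [ 0.3 -0.3 -0.7] w 0.679
```

View pics/w6.png

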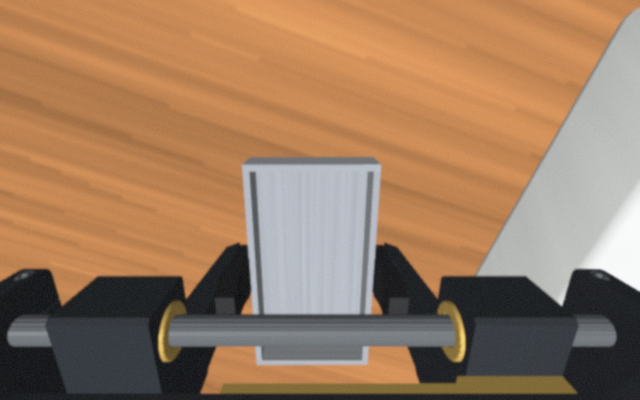

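The tray is held level, open side up. Its front rim is at row ~163 and its rear rim at row ~363.

```bash
cat > ht.py <<'E'
from h import *
w=shot("wrist"); s=ctrl.state(); p=np.array(s["tcp_pos"]); yaw=s["orientation"][2]
X=np.array([np.cos(yaw),np.sin(yaw)]);Y=np.array([np.sin(yaw),-np.cos(yaw)])
c=w[0].astype(int); sat=c.max(2)-c.min(2); g=c.mean(2)
f=[];b=[]
for u in range(285,336,10):
    col=cv2.GaussianBlur(g[:,u:u+1].astype(float),(1,5),1).ravel(); d=np.diff(col)
    f.append(152+np.argmax(d[152:172])+.5); b.append(355+np.argmax(abs(d[355:372]))+.5)
f,b=np.median(f),np.median(b)
r=[((q-p[:2])@X).round(1) for q in ray(w,[[312,f],[312,b]],p[2]-4.7)]
print("rows",f,b,"front/back along tool x",r,"centre",np.mean(r).round(2),"len",(r[0]-r[1]).round(1))
E
python3 ht.py
```

```text
rows 164.0 359.5 front/back along tool x [np.float64(52.8), np.float64(-54.4)] centre -0.8 len 107.2
```

drive_tool --plan '[0,0,0.6,0,0,-1,1,0,0,0.6,0,0,-1,1,0,0,0.6,0,0,-1,1,0,0,0.6,0,0,-1,1,0,0,0.6,0,0,-1,1]'

```text
t: 61.1
tcp_pos: [554.6, -423.7, 162.8]
orientation: [-3.141, 0.0, 0.117]
force: [-0.3, -0.6, -2.1]
grip_width: 0.68
gripper_force: 30.0
```

drive_tool --plan '[0,0,0.65,0,0,-1,1,0,0,0.65,0,0,-1,1,0,0,0.65,0,0,-1,1,0,0,0.65,0,0,-1,1,0,0,0.65,0,0,-1,1]'

```text
t: 61.72
tcp_pos: [554.6, -423.7, 262.7]
orientation: [-3.141, 0.0, -0.11]
force: [-0.2, 0.2, -1.9]
grip_width: 0.676
gripper_force: 30.0
```

drive_tool --plan '[0,0,0.61,0,0,-0.6,1,0,0,0,-0.35,-1,0,1,0,0,0,-0.35,-1,0,1,0,0,0,-0.35,-1,0,1,0,0,0,-0.35,-1,0,1]'

```text
t: 62.35
tcp_pos: [538.8, -339.8, 274.2]
orientation: [-3.141, 0.0, -0.151]
force: [1.3, -1.1, -1.6]
grip_width: 0.674
gripper_force: 30.0
```

drive_tool --plan '[0,0,0,-0.35,-1,0,1,0,0,0,-0.35,-1,0,1,0,0,0,-0.35,-1,0,1,0,0,0,-0.35,-1,0,1,0,0,0,-0.35,-1,0,1]'

```text
t: 62.98
tcp_pos: [519.3, -235.7, 274.2]
orientation: [-3.141, 0.0, -0.151]
force: [0.3, 0.4, -2.0]
grip_width: 0.676
gripper_force: 30.0
```

drive_tool --plan '[0,0,0,-0.35,-1,0,1,0,0,0,-0.35,-1,0,1,0,0,0,-0.35,-1,0,1,0,0,0,-0.35,-1,0,1,0,0,0,-0.35,-1,0,1]'

```text
t: 63.6
tcp_pos: [499.8, -131.0, 274.4]
orientation: [3.142, -0.0, -0.151]
force: [-1.4, 0.5, -1.4]
grip_width: 0.68
gripper_force: 30.0
```

```bash
python3 go.py 474.7 7 275 -0.151
```

```text
t 63.6 pos [ 499.8 -131.   274.4] yaw -0.151 | turn rows [ 0. -0. -0.] | shift rows (final axes) [-2.28 -6.63 -0.03] F [-1.4  0.5 -1.4] w 0.68
```

drive_tool --plan '[0,0,0,-0.35,-1,0,1,0,0,0,-0.35,-1,0,1,0,0,0,-0.35,-1,0,1,0,0,0,-0.35,-1,0,1,0,0,0,-0.35,-1,0,1]'

```text
t: 64.22
tcp_pos: [480.2, -26.8, 274.3]
orientation: [-3.142, -0.0, -0.151]
force: [1.4, -0.0, -1.1]
grip_width: 0.678
gripper_force: 30.0
```

drive_tool --plan '[0,0,0,-0.26,-0.8,0,1,0,0,0,-0.25,-0.83,0,1,0,0,0,0,0,0,1,0,0,0,0,0,0.5,1,0,0,0,0,0,0,1]'

```text
t: 64.85
tcp_pos: [475.1, 5.2, 263.2]
orientation: [-3.142, 0.002, -0.152]
force: [0.2, 0.2, -1.4]
grip_width: 0.676
gripper_force: 30.0
```

drive_tool --plan '[0,0,0,0,0,0,1,0,0,0,0,0,0,1,0,0,0,0,0,0,1,0,0,0,0,0,0,1,0,0,0,0,0,0,1]'

```text
t: 65.47
tcp_pos: [475.4, 5.6, 264.4]
orientation: [3.142, -0.0, -0.151]
force: [0.2, 0.6, -2.0]
grip_width: 0.677
gripper_force: 30.0
```

```bash
python3 ht.py; python3 go.py 474.9 7 253 -0.151
```

```text
rows 163.5 359.5 front/back along tool x [np.float64(52.5), np.float64(-54.2)] centre -0.85 len 106.7
t 65.5 pos [475.3   5.6 264.3] yaw -0.151 | turn rows [ 0. -0. -0.] | shift rows (final axes) [-0.03 -0.07  0.57] F [ 0.1 -0.3 -1.2] w 0.678
```

drive_tool --plan '[0,0,0,0,-0.07,0,1,0,0,0,0,0,0.3,1,0,0,0,0,0,0.26,1,0,0,0,0,0,0,1,0,0,0,0,0,0,1]'

```text
t: 66.15
tcp_pos: [475.6, 7.0, 253.1]
orientation: [-3.142, -0.0, -0.151]
force: [-0.3, 0.5, -1.6]
grip_width: 0.678
gripper_force: 30.0
```

drive_tool --plan '[0,0,0,0,0,0,-1,0,0,0,0,0,0,-1,0,0,0,0,0,0,-1,0,0,0,0,0,-0.5,-1,0,0,0,0,0,-1,-1]'

```text
t: 66.78
tcp_pos: [475.4, 7.0, 283.7]
orientation: [-3.142, 0.001, -0.151]
force: [0.1, 0.1, 0.6]
grip_width: 1.0
gripper_force: 0.0
```

drive_tool --plan '[0,0,0,0,0,-1,-1,0,0,0,0,0,-1,-1,0,0,0,0,0,-0.5,-1,0,0,0,0,0,0,-1,0,0,0,0,0,0,-1]'

```text
t: 67.4
tcp_pos: [475.4, 7.0, 332.4]
orientation: [-3.141, 0.001, -0.151]
force: [-0.8, -0.0, 0.1]
grip_width: 0.997
gripper_force: 0.0
```

```bash
python3 - <<'E'
from h import *
from wt import trayw
trayw(248)
w=shot("wrist"); cv2.imwrite("pics/w7.png",w[0])
E
python3 go.py 474.9 7 320 -0.151
```

```text
z 248 ctr [490.8   5.6] size [ 50.6 101.9] ang 81.47 bbox (274, 118, 76, 139)
t 67.5 pos [475.4   7.  332.5] yaw -0.151 | turn rows [-0.    0.02 -0.  ] | shift rows (final axes) [-0.02  0.    0.62] F [-0.6  0.6  0.6] w 0.998
```

View pics/w7.png

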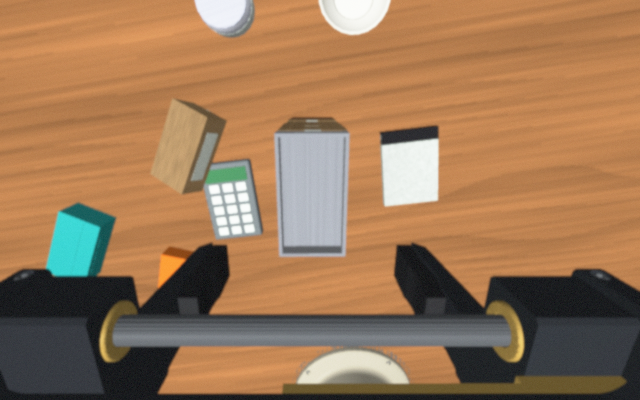

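The wrist view shows the tray at (312,193). It also shows a carton lying beside the calculator at (190,145), so something dropped. I'll look from the scene camera.

```bash
python3 - <<'E'
from h import *
s=shot("scene","s8.png")[0]
cv2.imwrite("pics/s8c.png",cv2.resize(s[90:310,230:480],None,fx=2.7,fy=2.7,interpolation=cv2.INTER_CUBIC)[:600])
E
```

```text
(no output)
```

View pics/s8c.png

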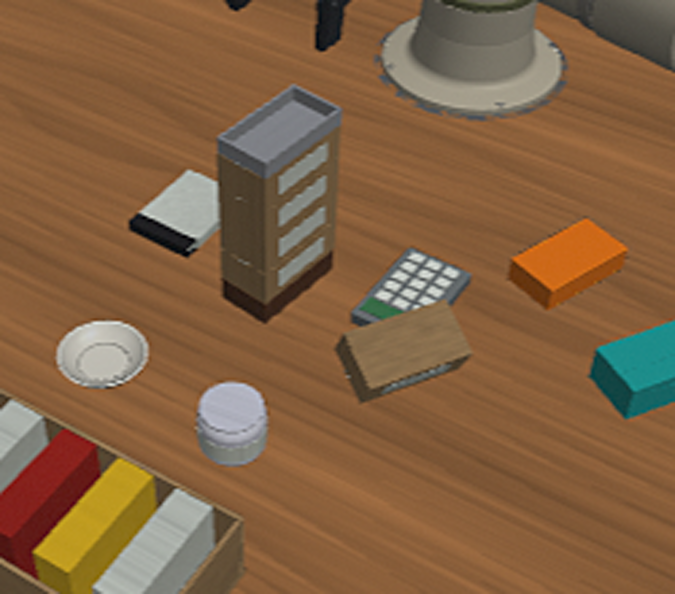

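The tray dropped squarely onto the 4th carton, because the 5th carton was knocked off and now lies by the calculator with no tape up, so it is upside down. Next: check the calculator's shift and that carton's pose.

```bash
cat > f.py <<'E'
from h import *
def poly(cam,box,name,eps=3.0):
    im=cam[0]; u0,v0,u1,v1=box; c=cv2.resize(im[v0:v1,u0:u1],None,fx=3,fy=3,interpolation=cv2.INTER_CUBIC).astype(int)
    sat=(c.max(2)-c.min(2))/np.maximum(c.max(2),1); 
    m=((sat>.25)&(sat<.56)&(c[...,2]>c[...,0]+20)&(c.max(2)>105)).astype(np.uint8)
    m=cv2.morphologyEx(m,cv2.MORPH_OPEN,np.ones((5,5),np.uint8))
    cs,_=cv2.findContours(m,0,2); cc=max(cs,key=cv2.contourArea)
    p=cv2.approxPolyDP(cc,eps*3,True).reshape(-1,2)/3+[u0,v0]; r=cv2.minAreaRect(cc)
    return p,cv2.contourArea(cc)/9,(cv2.boxPoints(r)/3+[u0,v0])
if __name__=="__main__":
    w=shot("wrist"); t=shot("top"); s=shot("scene")
    for n,c,b in (("wrist",w,(135,80,240,210)),("top",t,(215,170,275,260)),("scene",s,(345,195,415,250))):
        p,A,q=poly(c,b,n); print(n,p.round(1).tolist(),A); print("   rect z40",ray(c,q,40).round(0).tolist(),"z60",ray(c,q,60).round(0).tolist())
    print("sample",w[0][145,180],w[0][60,60],t[0][150:240:10,245].tolist())
    o=cv2.imread("pics/top0.png")
    for n,i in (("before",o),("now",t[0])):
        h=cv2.cvtColor(i,cv2.COLOR_BGR2HSV); m=((h[...,0]>50)&(h[...,0]<85)&(h[...,1]>60)).astype(np.uint8); m[:, :200]=0; m[:,340:]=0; m[:200]=0
        k,l,st,ce=cv2.connectedComponentsWithStats(m); j=1+st[1:,4].argmax(); print(n,st[j],ce[j].round(1))
    o=ctrl.state(); print(o["qpos"].round(4),o["tcp_pos"].round(1))
E
python3 f.py
```

```text
wrist [[171.7, 97.3], [149.7, 175.7], [180.0, 195.0], [201.7, 191.0], [208.3, 209.7], [202.7, 187.0], [207.7, 172.3], [201.0, 180.7], [190.0, 179.7], [208.3, 118.3], [186.3, 103.7], [224.7, 121.3], [211.7, 163.0], [217.7, 162.7], [213.0, 160.0], [227.3, 120.7], [193.3, 101.7]] 3950.222222222222
   rect z40 [[461.0, 251.0], [584.0, 177.0], [552.0, 100.0], [424.0, 166.0]] z60 [[466.0, 239.0], [582.0, 169.0], [552.0, 95.0], [430.0, 158.0]]
top [[260.0, 187.3], [249.7, 193.7], [226.3, 229.3], [243.3, 244.0], [242.3, 251.3]] 759.6666666666666
   rect z40 [[453.0, 240.0], [608.0, 204.0], [593.0, 150.0], [439.0, 187.0]] z60 [[453.0, 234.0], [604.0, 199.0], [590.0, 147.0], [440.0, 183.0]]
scene [[395.0, 201.0], [358.0, 212.7], [366.0, 232.7], [405.0, 221.0]] 900.3333333333334
   rect z40 [[534.0, 119.0], [433.0, 185.0], [495.0, 237.0], [591.0, 172.0]] z60 [[552.0, 127.0], [452.0, 192.0], [513.0, 243.0], [607.0, 179.0]]
sample [111 160 196] [ 84 136 196] [[72, 127, 180], [72, 133, 189], [70, 125, 177], [66, 119, 170], [59, 111, 161], [73, 121, 167], [95, 142, 173], [96, 141, 174], [94, 137, 168]]
before [255 236  25   8 173] [266.5 239.7]Traceback (most recent call last):
  File "f.py", line 18, in <module>
    k,l,st,ce=cv2.connectedComponentsWithStats(m); j=1+st[1:,4].argmax(); print(n,st[j],ce[j].round(1))
                                                       ~~~~~~~~~~~~~~~^^
ValueError: attempt to get argmax of an empty sequence
```

```bash
python3 - <<'E'
from h import *
w=shot("wrist"); W=ray(w,[[312,131],[312,256],[277,193],[347.5,193]],208); s=ctrl.state();p=s["tcp_pos"]; y=s["orientation"][2]
X=np.array([np.cos(y),np.sin(y)]);Y=np.array([np.sin(y),-np.cos(y)])
for q in W: print(q.round(1),((q-p[:2])@X).round(1),((q-p[:2])@Y).round(1))
print(s["qpos"].round(4),p.round(1))
E
```

```text
[ 5.289e+02 -5.000e-01] 53.9 -0.6
[418.8  16.2] -57.4 -0.5
[482.4  36.5] 2.4 -30.2
[473.4 -22.5] 2.4 29.5
[-0.2323  0.1568  1.5     0.      1.4851  1.4897] [475.5   7.  333. ]
```

drive_tool --plan '[0,0,0,-0.04,0,1,-1,0,0,0,0,0,1,-1,0,0,0,0,0,1,-1,0,0,0,0,0,1,-1,0,0,0,0,0,1,-1]'

```text
t: 68.38
tcp_pos: [474.7, 7.1, 232.5]
orientation: [3.142, -0.0, -0.151]
force: [0.3, 0.6, -0.1]
grip_width: 1.002
gripper_force: 0.0
```

drive_tool --plan '[0,0,0,0,0,0.5,-1,0,0,0,0,0,0.45,-1,0,0,0,0,0,0,-1,0,0,0,0,0,0,1,0,0,0,0,0,0,1]'

```text
t: 69.0
tcp_pos: [474.9, 7.1, 214.6]
orientation: [3.142, -0.001, -0.151]
force: [0.6, -0.4, 0.7]
grip_width: 0.799
gripper_force: 0.0
```

drive_tool --plan '[0,0,0,0,0,0,1,0,0,0,0,0,0,1,0,0,0,0,0,-0.5,1,0,0,0,0,0,-1,1,0,0,0,0,0,-1,1]'

```text
t: 69.62
tcp_pos: [474.7, 7.2, 265.1]
orientation: [-3.141, 0.0, -0.151]
force: [-0.1, 0.9, -2.1]
grip_width: 0.678
gripper_force: 30.0
```

drive_tool --plan '[0,0,0,0,-1,0,1,0,0,0,0,-1,0,1,0,0,0,0,-1,0,1,0,0,0,0,-1,0,1,0,0,0,0,-1,0,1]'

```text
t: 70.25
tcp_pos: [489.9, 106.7, 264.6]
orientation: [-3.141, -0.0, -0.151]
force: [-0.3, -0.1, -1.9]
grip_width: 0.677
gripper_force: 30.0
```

drive_tool --plan '[0,0,0,0,-1,0,1,0,0,0,0,-1,0,1,0,0,0,0,-1,0,1,0,0,0,0,-1,0,1,0,0,0,0,-1,0,1]'

```text
t: 70.88
tcp_pos: [505.1, 205.9, 264.3]
orientation: [-3.142, -0.0, -0.151]
force: [-0.6, 0.1, -1.8]
grip_width: 0.677
gripper_force: 30.0
```

drive_tool --plan '[0,0,0,0,-1,0,1,0,0,0,0,-1,0,1,0,0,0,0,-1,0,1,0,0,0,0,-1,0,1,0,0,0,0,-1,0,1]'

```text
t: 71.5
tcp_pos: [520.0, 305.1, 264.0]
orientation: [3.142, 0.0, -0.151]
force: [0.4, 0.2, -0.9]
grip_width: 0.678
gripper_force: 30.0
```

drive_tool --plan '[0,0,0,0,-1,0,1,0,0,0,0,-1,0,1,0,0,0,0,0,0.5,1,0,0,0,0,0,1,1,0,0,0,0,0,1,1]'

```text
t: 72.12
tcp_pos: [525.8, 342.7, 212.8]
orientation: [3.141, 0.001, -0.152]
force: [0.2, 0.7, -1.9]
grip_width: 0.676
gripper_force: 30.0
```

```bash
python3 go.py 526 343 24 -0.151; python3 ht.py; python3 - <<'E'
from h import *
t=shot("top")[0]; o=cv2.imread("pics/top0.png")
c=np.hstack([o[140:300,190:340],t[140:300,190:340]]); cv2.imwrite("pics/t9.png",cv2.resize(c,None,fx=2.6,fy=2.6,interpolation=cv2.INTER_CUBIC))
E
```

```text
t 72.1 pos [525.8 342.7 212.8] yaw -0.152 | turn rows [ 0.01  0.01 -0.01] | shift rows (final axes) [ 0.01 -0.02  9.44] F [ 0.2  0.7 -1.9] w 0.676
rows 161.5 355.5 front/back along tool x [np.float64(53.5), np.float64(-53.7)] centre -0.1 len 107.2
```

View pics/t9.png

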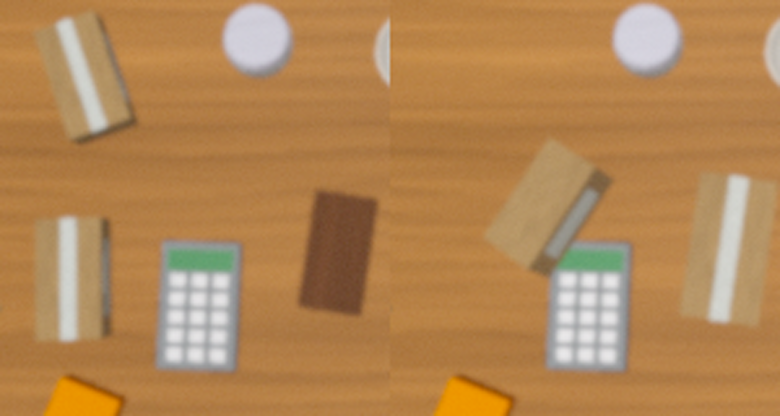

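The calculator has not moved. The carton lies bottom up, touching the calculator's top-left corner. I'll put the tray down and triangulate the carton's four upper corners from the top and scene views.

drive_tool --plan '[0,0,0,0,0,1,1,0,0,0,0,0,1,1,0,0,0,0,0,1,1,0,0,0,0,0,1,1,0,0,0,0,0,1,1]'

```text
t: 72.85
tcp_pos: [526.3, 343.0, 114.2]
orientation: [-3.141, -0.001, -0.152]
force: [0.2, -0.2, -1.4]
grip_width: 0.679
gripper_force: 30.0
```

drive_tool --plan '[0,0,0,0,0,1,1,0,0,0,0,0,1,1,0,0,0,0,0,1,1,0,0,0,0,0,0.8,1,0,0,0,0,0,0.3,1]'

```text
t: 73.47
tcp_pos: [525.8, 343.1, 31.2]
orientation: [3.141, 0.001, -0.151]
force: [-0.1, 0.3, -1.1]
grip_width: 0.675
gripper_force: 30.0
```

drive_tool --plan '[0,0,0,0,0,0.25,1,0,0,0,0,0,0,1,0,0,0,0,0,0,1,0,0,0,0,0,0,1,0,0,0,0,0,0,1]'

```text
t: 74.1
tcp_pos: [526.1, 343.3, 27.3]
orientation: [-3.141, -0.0, -0.151]
force: [-0.2, 0.5, -0.7]
grip_width: 0.68
gripper_force: 30.0
```

```bash
python3 go.py 526 343 23 -0.151; python3 - <<'E'
from h import *
from f import poly
a=shot("top"); b=shot("scene")
T=dict(A=(252.7,193.8),B=(269.6,204.6),C=(244.6,243.8),D=(227.3,231.2))
p,A,q=poly(b,(345,195,415,250),"s"); print(p.round(1).tolist())
S=dict(A=(366,232.7),B=(358,212.7),C=(395,201),D=(405,221))
P=[c[1]@np.c_[c[2],c[3]] for c in (a,b)]; Q={}
for k in T:
    X=cv2.triangulatePoints(P[0],P[1],np.array(T[k]).reshape(2,1),np.array(S[k],float).reshape(2,1)); Q[k]=(X[:3]/X[3]).ravel(); print(k,Q[k].round(1))
for i,j in ("AB","BC","CD","DA"): print(i+j,np.linalg.norm(Q[i]-Q[j]).round(1))
c=sum(Q.values())/4; v=(Q["A"]+Q["B"]-Q["C"]-Q["D"])/2; print(c.round(1),"yaw",np.arctan2(v[1],v[0]).round(3))
E
```

```text
t 74.1 pos [526.1 343.3  27.3] yaw -0.151 | turn rows [-0. -0. -0.] | shift rows (final axes) [-0.    0.01  0.22] F [-0.2  0.5 -0.7] w 0.68
[[395.0, 201.3], [358.0, 212.7], [366.0, 232.7], [403.0, 221.3]]
A [578.9 169.2  34.8]
B [548.9 126.5  56.8]
C [456.8 185.1  52.7]
D [487.3 231.6  30.6]
AB 56.6
BC 109.3
CD 59.9
DA 110.8
[518.  178.1  43.7] yaw -0.583
```

The carton's centre is at (518,178), yaw -0.583, rolled about 0.38 rad, with its label-side edge propped on the calculator corner. I'll release the tray and grasp the carton toward its free end.

drive_tool --plan '[0,0,0,0,0,0.21,1,0,0,0,0,0,0,1,0,0,0,0,0,0,-1,0,0,0,0,0,0,-1,0,0,0,0,0,0,-1]'

```text
t: 74.82
tcp_pos: [525.9, 343.2, 22.7]
orientation: [3.141, 0.0, -0.151]
force: [0.6, -0.3, -0.4]
grip_width: 0.99
gripper_force: 0.0
```

drive_tool --plan '[0,0,0,0,0,-0.5,-1,0,0,0,0,0,-1,-1,0,0,0,0,0,-1,-1,0,0,0,0,0,-1,-1,0,0,0.8,0,0,-1,-1]'

```text
t: 75.45
tcp_pos: [526.2, 343.3, 115.2]
orientation: [-3.141, -0.001, -0.208]
force: [-0.3, 0.8, -0.0]
grip_width: 0.999
gripper_force: 0.0
```

drive_tool --plan '[0,0,1,0,0,-0.5,-1,0,0,1,0,0,0,-1,0,0,1,0,0,0,-1,0,0,1,0,0,0,-1,0,0,1,0,0,0,-1]'

```text
t: 76.08
tcp_pos: [526.2, 343.3, 124.5]
orientation: [-3.14, -0.001, -0.559]
force: [1.5, 0.5, -0.4]
grip_width: 1.005
gripper_force: 0.0
```

drive_tool --plan '[0,0,0.4,0,0,0,-1,0,0,0,0.7,0.9,0,-1,0,0,0,0.7,0.9,0,-1,0,0,0,0.7,0.9,0,-1,0,0,0,0.7,0.9,0,-1]'

```text
t: 76.7
tcp_pos: [533.2, 250.9, 123.4]
orientation: [-3.141, -0.0, -0.584]
force: [0.2, 0.4, 0.2]
grip_width: 1.0
gripper_force: 0.0
```

drive_tool --plan '[0,0,0,0.7,0.9,0,-1,0,0,0,0.7,0.9,0,-1,0,0,0,0.7,0.9,0,-1,0,0,0,0.57,0.82,0,-1,0,0,0,0,0,0,-1]'

```text
t: 77.32
tcp_pos: [538.9, 162.9, 123.2]
orientation: [-3.141, -0.0, -0.586]
force: [-0.1, -0.2, 0.9]
grip_width: 1.0
gripper_force: 0.0
```

```bash
python3 go.py 539 164 27 -0.583; python3 - <<'E'
from h import *
from f import poly
w=shot("wrist"); p,A,q=poly(w,(200,60,420,300),"w"); print(p.round(0).tolist(),A)
for n,X in dict(A=(578.9,169.2,34.8),B=(548.9,126.5,56.8),C=(456.8,185.1,52.7),D=(487.3,231.6,30.6)).items():
    v=w[1]@(w[2]@np.array(X)+w[3]); print(n,(v[:2]/v[2]).round(0))
E
```

```text
t 77.3 pos [538.9 162.9 123.2] yaw -0.586 | turn rows [-0.   -0.   -0.04] | shift rows (final axes) [-0.03 -0.05  4.81] F [-0.1 -0.2  0.9] w 1.0
[[265.0, 173.0], [272.0, 300.0], [363.0, 300.0], [357.0, 282.0], [350.0, 295.0], [347.0, 294.0], [349.0, 208.0], [358.0, 198.0], [359.0, 239.0], [407.0, 213.0], [420.0, 224.0], [415.0, 214.0], [407.0, 210.0], [362.0, 235.0], [363.0, 169.0], [292.0, 163.0]] 11650.611111111111
A [273. 171.]
B [350. 181.]
C [347. 318.]
D [277. 300.]
```

drive_tool --plan '[0,0,0,0,0,0.7,-1,0,0,0,0,0,0.7,-1,0,0,0,0,0,0.7,-1,0,0,0,0,0,0.5,-1,0,0,0,0,0,0.5,-1]'

```text
t: 78.0
tcp_pos: [538.7, 164.2, 60.2]
orientation: [3.142, 0.0, -0.584]
force: [0.9, 0.3, -0.1]
grip_width: 0.997
gripper_force: 0.0
```

drive_tool --plan '[0,0,0,0,0,0.5,-1,0,0,0,0,0,0.5,-1,0,0,0,0,0,0.4,-1,0,0,0,0,0,0.3,-1,0,0,0,0,0,0,-1]'

```text
t: 78.62
tcp_pos: [538.6, 164.1, 26.6]
orientation: [3.141, 0.0, -0.584]
force: [0.1, -0.2, 0.6]
grip_width: 0.996
gripper_force: 0.0
```

drive_tool --plan '[0,0,0,0,0,0,1,0,0,0,0,0,0,1,0,0,0,0,0,0,1,0,0,0,0,0,0,1,0,0,0,0,0,0,1]'

```text
t: 79.25
tcp_pos: [538.8, 164.0, 27.0]
orientation: [3.142, -0.0, -0.584]
force: [-0.9, -2.7, 0.9]
grip_width: 0.765
gripper_force: 29.8
```

drive_tool --plan '[0,0,0,0,0,-0.5,1,0,0,0,0,0,-0.8,1,0,0,0,0,0,-0.8,1,0,0,0,0,0,-0.8,1,0,0,0,0,0,0,1]'

```text
t: 79.88
tcp_pos: [539.4, 164.2, 86.5]
orientation: [-3.14, -0.002, -0.584]
force: [-0.2, 0.8, -2.6]
grip_width: 0.764
gripper_force: 29.9
```

```bash
python3 go.py 539 164 27 -0.583; python3 - <<'E'
from h import *
w=shot("wrist","w10.png")[0]
E
```

```text
t 79.9 pos [539.4 164.2  86.5] yaw -0.584 | turn rows [-0.03 -0.03 -0.02] | shift rows (final axes) [-0.01  0.02  2.98] F [-0.2  0.8 -2.6] w 0.764
```

View pics/w10.png

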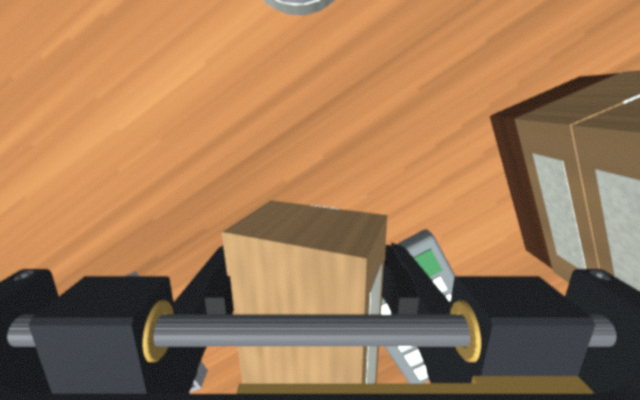

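Grip width is 67 mm, so the carton is still rolled in the fingers, held by its edges. I'll carry it to the free area on the right, lay it flat and regrasp. The column is at the right of this picture, (570,150).

drive_tool --plan '[0,0,0,0,0,-1,1,0,0,-1,0,0,-1,1,0,0,-1,0,0,-1,1,0,0,-1,0,0,-1,1,0,0,-1,0,0,-1,1]'

```text
t: 80.55
tcp_pos: [538.4, 164.1, 184.8]
orientation: [3.141, 0.001, -0.303]
force: [0.3, -0.2, -3.2]
grip_width: 0.758
gripper_force: 30.0
```

drive_tool --plan '[0,0,-1,0,0,-1,1,0,0,-1,0,0,-1,1,0,0,-1,0,0,-1,1,0,0,-1,0,0,-0.3,1,0,0,-1,0,0,0,1]'

```text
t: 81.18
tcp_pos: [538.7, 164.1, 250.7]
orientation: [-3.142, 0.0, 0.046]
force: [-0.2, -0.0, -2.9]
grip_width: 0.763
gripper_force: 30.0
```

drive_tool --plan '[0,0,-1,0,0,0,1,0,0,-1,0,0,0,1,0,0,-1,0,0,0,1,0,0,-1,0,0,0,1,0,0,-1,0,0,0,1]'

```text
t: 81.8
tcp_pos: [538.5, 164.1, 250.0]
orientation: [-3.141, 0.002, 0.396]
force: [-0.1, -1.3, -2.8]
grip_width: 0.763
gripper_force: 30.0
```

drive_tool --plan '[0,0,-1,0,0,0,1,0,0,-1,0,0,0,1,0,0,-1,0,0,0,1,0,0,-1,0,0,0,1,0,0,-1,0,0,0,1]'

```text
t: 82.42
tcp_pos: [538.5, 164.1, 250.0]
orientation: [-3.14, 0.001, 0.745]
force: [0.5, 0.8, -2.8]
grip_width: 0.763
gripper_force: 30.0
```

drive_tool --plan '[0,0,-1,0,0,0,1,0,0,-1,0,0,0,1,0,0,-1,0,0,0,1,0,0,-1,0,0,0,1,0,0,-1,0,0,0,1]'

```text
t: 83.05
tcp_pos: [538.5, 164.1, 250.0]
orientation: [-3.14, 0.001, 1.094]
force: [-0.3, 0.3, -3.0]
grip_width: 0.76
gripper_force: 30.0
```

drive_tool --plan '[0,0,-1,0,0,0,1,0,0,-0.84,0,0,0,1,0,0,0,-1,0.12,0,1,0,0,0,-1,0.12,0,1,0,0,0,-1,0.12,0,1]'

```text
t: 83.68
tcp_pos: [524.4, 103.5, 250.8]
orientation: [-3.141, 0.0, 1.219]
force: [0.5, 0.7, -2.1]
grip_width: 0.763
gripper_force: 30.0
```

drive_tool --plan '[0,0,0,-1,0.12,0,1,0,0,0,-1,0.12,0,1,0,0,0,-1,0.12,0,1,0,0,0,-1,0.12,0,1,0,0,0,-1,0.12,0,1]'

```text
t: 84.3
tcp_pos: [501.1, 5.6, 251.0]
orientation: [3.141, 0.0, 1.219]
force: [0.1, 0.5, -3.2]
grip_width: 0.767
gripper_force: 30.0
```

drive_tool --plan '[0,0,0,-1,0.12,0,1,0,0,0,-1,0.12,0,1,0,0,0,-1,0.12,0,1,0,0,0,-1,0.12,0,1,0,0,0,-1,0.12,0,1]'

```text
t: 84.92
tcp_pos: [477.8, -92.3, 251.0]
orientation: [3.142, 0.0, 1.219]
force: [0.7, -0.3, -3.3]
grip_width: 0.762
gripper_force: 30.0
```

drive_tool --plan '[0,0,0,-1,0.12,0,1,0,0,0,-1,0.12,0,1,0,0,0,-1,0.12,0,1,0,0,0,-1,0.12,0,1,0,0,0,-1,0.12,0,1]'

```text
t: 85.55
tcp_pos: [454.5, -190.2, 251.0]
orientation: [3.141, 0.0, 1.219]
force: [-0.2, -0.2, -2.2]
grip_width: 0.765
gripper_force: 30.0
```

drive_tool --plan '[0,0,0,-1,0.12,0,1,0,0,0,-1,0.12,0,1,0,0,0,-1,0.12,0,1,0,0,0,-1,0.12,0,1,0,0,0,-1,0.12,0,1]'

```text
t: 86.18
tcp_pos: [432.1, -288.1, 250.9]
orientation: [-3.142, -0.0, 1.22]
force: [0.3, -0.4, -2.9]
grip_width: 0.765
gripper_force: 30.0
```

```bash
python3 go.py 430 -310 40 1.22; python3 -c "
from cell import ctrl
print(ctrl.state()['qpos'].round(3))"
```

```text
t 86.2 pos [ 432.1 -288.1  250.9] yaw 1.220 | turn rows [-0. -0. -0.] | shift rows (final axes) [-1.06  0.28 10.54] F [ 0.3 -0.4 -2.9] w 0.765
[-0.814  0.306  1.526  0.     1.31  -0.463]
```

drive_tool --plan '[0,0,0,-0.53,0.14,1,1,0,0,0,-0.53,0.14,1,1,0,0,0,0,0,1,1,0,0,0,0,0,1,1,0,0,0,0,0,1,1]'

```text
t: 86.8
tcp_pos: [430.2, -309.4, 150.2]
orientation: [-3.142, 0.0, 1.22]
force: [0.6, 0.5, -3.3]
grip_width: 0.76
gripper_force: 30.0
```

drive_tool --plan '[0,0,0,0,0,1,1,0,0,0,0,0,1,1,0,0,0,0,0,1,1,0,0,0,0,0,1,1,0,0,0,0,0,1,1]'

```text
t: 87.42
tcp_pos: [430.3, -309.4, 50.2]
orientation: [3.141, 0.0, 1.22]
force: [0.4, -0.1, -2.8]
grip_width: 0.762
gripper_force: 30.0
```

drive_tool --plan '[0,0,0,0,0,0.6,1,0,0,0,0,0,0.5,1,0,0,0,0,0,0,1,0,0,0,0,0,0,-1,0,0,0,0,0,0,-1]'

```text
t: 88.05
tcp_pos: [430.8, -309.0, 29.7]
orientation: [3.14, 0.001, 1.22]
force: [0.3, 0.9, 0.9]
grip_width: 0.962
gripper_force: 0.0
```

drive_tool --plan '[0,0,0,0,0,0,-1,0,0,0,0,0,-0.5,-1,0,0,0,0,0,-1,-1,0,0,0,0,0,-1,-1,0,0,0,0,0,-1,-1]'

```text
t: 88.68
tcp_pos: [430.5, -308.7, 100.3]
orientation: [3.141, 0.0, 1.22]
force: [0.0, -0.1, -1.1]
grip_width: 1.002
gripper_force: 0.0
```

```bash
cat > fc.py <<'E'
import sys
from h import *
from f import poly
# kraft face of a tapeless carton below the wrist camera, upper face at height z
def face(z,box=(235,60,400,310)):
    w=shot("wrist"); p,A,q=poly(w,box,"w"); s=ctrl.state(); P=s["tcp_pos"]; y=s["orientation"][2]
    X=np.array([np.cos(y),np.sin(y)]);Y=np.array([np.sin(y),-np.cos(y)])
    W=ray(w,q,z); c=W.mean(0); e=np.diff(W,axis=0); i=np.linalg.norm(e,axis=1).argmax()
    print("px",p.round(0).tolist(),"ctr",c.round(1),"tool",((c-P[:2])@X).round(1),((c-P[:2])@Y).round(1),"size",np.linalg.norm(e,axis=1).round(1)[:2],"axis",(np.arctan2(e[i,1],e[i,0])%np.pi).round(3),"P",P.round(1),"yaw",y.round(3))
if __name__=="__main__": face(float(sys.argv[1]))
E
python3 fc.py 40
```

```text
px [[281.0, 169.0], [273.0, 192.0], [284.0, 310.0], [369.0, 310.0], [371.0, 179.0], [361.0, 166.0]] ctr [ 431.2 -319.6] tool -9.5 3.3 size [ 60.2 105.4] axis 1.28 P [ 431.3 -309.5  102.7] yaw 1.22
```

drive_tool --plan '[0,0,0,-0.8,0.1,-0.7,-1,0,0,0,-0.8,0,-0.7,-1,0,0,0,0,0,0,-1,0,0,0,0,0,0,-1,0,0,0,0,0,0,-1]'

```text
t: 89.35
tcp_pos: [421.2, -338.8, 126.3]
orientation: [-3.141, -0.001, 1.22]
force: [-1.6, -0.4, -0.8]
grip_width: 0.999
gripper_force: 0.0
```

```bash
python3 fc.py 40
```

```text
px [[356.0, 119.0], [282.0, 123.0], [273.0, 127.0], [285.0, 273.0], [364.0, 268.0], [366.0, 125.0]] ctr [ 429.3 -330.9] tool 10.3 4.8 size [ 61.9 116.2] axis 1.312 P [ 421.3 -338.9  126.4] yaw 1.22
```

drive_tool --plan '[0,0,-0.6,0,0,0,-1,0,0,0,0.9,0.14,1,-1,0,0,0,0.8,0.13,1,-1,0,0,0,0,0,0.5,-1,0,0,0,0,0,0,-1]'

```text
t: 90.02
tcp_pos: [436.6, -308.8, 76.6]
orientation: [-3.141, -0.0, 1.262]
force: [0.3, -0.5, -0.2]
grip_width: 1.001
gripper_force: 0.0
```

```bash
python3 fc.py 40; python3 go.py 430 -310 23 1.26
```

```text
px [[269.0, 179.0], [259.0, 197.0], [266.0, 310.0], [364.0, 310.0], [370.0, 200.0], [361.0, 181.0], [324.0, 176.0]] ctr [ 435.7 -309.6] tool -0.6 -0.9 size [59.9 86.1] axis 1.321 P [ 436.7 -309.2   77.2] yaw 1.261
t 90.1 pos [ 436.7 -309.2   77.2] yaw 1.261 | turn rows [0.   0.   0.02] | shift rows (final axes) [-0.14 -0.31  2.71] F [-0.   0.5 -0.9] w 0.999
```

drive_tool --plan '[0,0,0,0,0,1,-1,0,0,0,0,0,1,-1,0,0,0,0,0,0.5,-1,0,0,0,0,0,0.2,-1,0,0,0,0,0,0,1]'

```text
t: 90.7
tcp_pos: [436.9, -309.0, 23.3]
orientation: [3.141, 0.0, 1.262]
force: [-0.5, -0.4, -1.0]
grip_width: 0.906
gripper_force: 0.0
```

drive_tool --plan '[0,0,0,0,0,0,1,0,0,0,0,0,0,1,0,0,0,0,0,0,1,0,0,0,0,0,-0.5,1,0,0,0,0,0,-1,1]'

```text
t: 91.32
tcp_pos: [436.3, -308.2, 52.9]
orientation: [-3.14, -0.001, 1.262]
force: [0.4, 0.4, -2.2]
grip_width: 0.681
gripper_force: 30.0
```

drive_tool --plan '[0,0,0,0,0,-1,1,0,0,0,0,0,-1,1,0,0,0,0,0,-1,1,0,0,0,0,0,-1,1,0,0,0,0,0,-1,1]'

```text
t: 91.95
tcp_pos: [436.5, -308.3, 153.8]
orientation: [-3.141, -0.0, 1.262]
force: [1.1, 0.2, -3.1]
grip_width: 0.676
gripper_force: 30.0
```

drive_tool --plan '[0,1,0,0,0,0,1,0,1,0,0,0,0,1,0,1,0,0,0,0,1,0,1,0,0,0,0,1,0,1,0,0,0,0,1]'

```text
t: 92.58
tcp_pos: [436.6, -308.5, 153.2]
orientation: [-3.141, -0.351, 1.262]
force: [-0.2, 2.0, -3.0]
grip_width: 0.677
gripper_force: 30.0
```

```bash
python3 -c "
from cell import ctrl
s=ctrl.state();print(s['qpos'].round(3),s['tcp_pos'].round(1),s['orientation'].round(3),s['grip_width'],s['force'])"
```

```text
[-0.957  0.512  1.531  0.287  1.326 -0.75 ] [ 436.6 -308.5  153.2] [-3.141 -0.351  1.262] 0.6766012656456573 [-0.2210553   1.95316839 -2.96937254]
```

q4 moves to the positive side with plenty of range, so I'll keep tilting.

drive_tool --plan '[0,1,0,0,0,0,1,0,1,0,0,0,0,1,0,1,0,0,0,0,1,0,1,0,0,0,0,1,0,1,0,0,0,0,1]'

```text
t: 93.2
tcp_pos: [436.6, -308.6, 153.2]
orientation: [-3.141, -0.7, 1.262]
force: [0.8, -0.8, -3.6]
grip_width: 0.679
gripper_force: 30.0
```

drive_tool --plan '[0,1,0,0,0,0,1,0,1,0,0,0,0,1,0,1,0,0,0,0,1,0,1,0,0,0,0,1,0,1,0,0,0,0,1]'

```text
t: 93.82
tcp_pos: [436.6, -308.7, 153.1]
orientation: [3.142, -1.049, 1.262]
force: [0.1, 0.1, -3.3]
grip_width: 0.681
gripper_force: 30.0
```

drive_tool --plan '[0,1,0,0,0,0,1,0,1,0,0,0,0,1,0,1,0,0,0,0,1,0,1,0,0,0,0,1,0,1,0,0,0,0,1]'

```text
t: 94.45
tcp_pos: [436.6, -308.8, 153.1]
orientation: [3.141, -1.398, 1.262]
force: [0.4, 0.0, -3.3]
grip_width: 0.676
gripper_force: 30.0
```

```bash
python3 -c "
from cell import ctrl
s=ctrl.state();print(s['qpos'].round(3),s['tcp_pos'].round(1),s['orientation'].round(3),s['grip_width'],s['force'])"
```

```text
[-1.141  0.904  1.347  0.842  2.046 -0.941] [ 436.6 -308.8  153.1] [ 3.141 -1.398  1.262] 0.6760277361396402 [ 0.36668823  0.02494116 -3.28278979]
```

drive_tool --plan '[0,1,0,0,0,0,1,0,1,0,0,0,0,1,0,0.47,0,0,0,0,1,0,0,0,-1,0,0,1,0,0,0,-1,0,0,1]'

```text
t: 95.08
tcp_pos: [436.7, -308.7, 111.5]
orientation: [-3.125, -1.567, 1.245]
force: [-0.1, -0.6, -3.1]
grip_width: 0.677
gripper_force: 30.0
```

drive_tool --plan '[0,0,0,-0.8,0,0,1,0,0,0,-0.4,0,0,1,0,0,0,-0.15,0,0,1,0,0,0,-0.05,0,0,1,0,0,0,0,0,0,1]'

```text
t: 95.7
tcp_pos: [436.8, -308.9, 85.3]
orientation: [2.932, -1.568, 1.472]
force: [0.3, -0.2, -3.2]
grip_width: 0.68
gripper_force: 30.0
```

```bash
python3 -c "
from cell import ctrl
from scipy.spatial.transform import Rotation as R
s=ctrl.state();print(s['qpos'].round(3),s['tcp_pos'].round(1),R.from_euler('xyz',s['orientation']).as_matrix().round(3),s['grip_width'],s['force'])"
```

```text
[-1.144  1.092  1.301  0.889  2.098 -1.014] [ 436.8 -308.9   85.3] [[ 0.     0.953  0.304]
 [ 0.003 -0.304  0.953]
 [ 1.     0.001 -0.003]] 0.6801553192318799 [ 0.33032815 -0.2108209  -3.19285244]
```

drive_tool --plan '[0,0,0,-0.06,0,0,1,0,0,0,-0.06,0,0,1,0,0,0,-0.06,0,0,1,0,0,0,0,0,0,1,0,0,0,0,0,0,1]'

```text
t: 96.32
tcp_pos: [436.7, -308.8, 81.3]
orientation: [3.124, -1.569, 1.279]
force: [0.9, 0.3, -2.1]
grip_width: 0.677
gripper_force: 30.0
```

drive_tool --plan '[0,0,0,-0.06,0,0,1,0,0,0,-0.06,0,0,1,0,0,0,0,0,0,1,0,0,0,0,0,0,1,0,0,0,0,0,0,1]'

```text
t: 96.95
tcp_pos: [436.7, -309.0, 80.8]
orientation: [1.154, -1.569, -3.033]
force: [-0.0, 1.1, 11.5]
grip_width: 0.68
gripper_force: 29.9
```

drive_tool --plan '[0,0,0,0.06,0,0,1,0,0,0,0,0,0,1,0,0,0,0,0,0,-1,0,0,0,0,0,0,-1,0,0,0,0,0,0,-1]'

```text
t: 97.58
tcp_pos: [436.7, -308.8, 80.0]
orientation: [-3.047, -1.569, 1.167]
force: [0.4, 0.2, -1.0]
grip_width: 0.985
gripper_force: 0.0
```

drive_tool --plan '[0,0,0,0,0,-0.5,-1,0,0,0,0,0,-1,-1,0,0,0,0,0,-1,-1,0,0,0,0,0,-1,-1,0,0,0,0,0,-0.5,-1]'

```text
t: 98.2
tcp_pos: [411.9, -386.2, 80.2]
orientation: [3.036, -1.568, 1.367]
force: [-0.3, 0.0, -0.3]
grip_width: 1.002
gripper_force: 0.0
```

```bash
python3 - <<'E'
from h import *
from f import poly
a=shot("top"); b=shot("scene"); cv2.imwrite("pics/s11.png",b[0])
print(ctrl.state()["tcp_pos"])
for X in ((437,-309,110),(437,-309,0)):
    for n,w in(("top",a),("scene",b)):
        v=w[1]@(w[2]@np.array(X,float)+w[3]); print(X,n,(v[:2]/v[2]).round(0))
p,A,q=poly(b,(215,90,300,190),"s",2); print(p.round(0).tolist(),A)
p,A,q=poly(a,(400,225,500,310),"t",2); print(p.round(0).tolist(),A)
E
```

```text
[ 412.02455757 -385.78491142   80.11699801]
(437, -309, 110) top [464. 253.]
(437, -309, 110) scene [250. 121.]
(437, -309, 0) top [447. 251.]
(437, -309, 0) scene [254. 150.]
[[263.0, 121.0], [254.0, 116.0], [238.0, 123.0], [247.0, 129.0]] 160.77777777777777
[[442.0, 238.0], [439.0, 246.0], [454.0, 246.0], [455.0, 249.0], [453.0, 253.0], [440.0, 253.0], [438.0, 247.0], [436.0, 261.0], [450.0, 267.0], [470.0, 269.0], [475.0, 242.0], [460.0, 237.0]] 878.3333333333334
```

The carton is standing on its end; its top face in the scene view is a quad around (250,122). Back to tool-down for the second quarter turn.

drive_tool --plan '[0,0,0,1,0,-0.5,-1,0,0,0,1,0,-0.5,-1,0,0,0,1,0,0,-1,0,0,0,1,0,0,-1,0,0,0,1,0,0,-1]'

```text
t: 98.92
tcp_pos: [406.5, -403.6, 181.9]
orientation: [3.087, -1.568, 1.317]
force: [0.4, -0.1, -0.3]
grip_width: 1.002
gripper_force: 0.0
```

drive_tool --plan '[0,-1,0,1,0,0,-1,0,-1,0,0,0,0,-1,0,-1,0,0,0,0,-1,0,-1,0,0,0,0,-1,0,-1,0,0,0,0,-1]'

```text
t: 99.55
tcp_pos: [406.5, -403.6, 201.1]
orientation: [3.141, -1.217, 1.262]
force: [-0.4, 0.3, 0.6]
grip_width: 0.999
gripper_force: 0.0
```

drive_tool --plan '[0,-1,0,0,0,0,-1,0,-1,0,0,0,0,-1,0,-1,0,0,0,0,-1,0,-1,0,0,0,0,-1,0,-1,0,0,0,0,-1]'

```text
t: 100.18
tcp_pos: [406.5, -403.5, 201.1]
orientation: [3.141, -0.868, 1.262]
force: [0.2, 0.3, 0.4]
grip_width: 1.004
gripper_force: 0.0
```

drive_tool --plan '[0,-1,0,0,0,0,-1,0,-1,0,0,0,0,-1,0,-1,0,0,0,0,-1,0,-1,0,0,0,0,-1,0,-1,0,0,0,0,-1]'

```text
t: 100.8
tcp_pos: [406.5, -403.4, 201.1]
orientation: [3.141, -0.519, 1.261]
force: [-0.3, 0.3, -0.5]
grip_width: 0.996
gripper_force: 0.0
```

drive_tool --plan '[0,-1,0,0,0,0,-1,0,-1,0,0,0,0,-1,0,-1,0,0,0,0,-1,0,-1,0,0,0,0,-1,0,-1,0,0,0,0,-1]'

```text
t: 101.42
tcp_pos: [406.5, -403.3, 201.1]
orientation: [3.141, -0.17, 1.261]
force: [-0.4, -0.1, -0.0]
grip_width: 0.998
gripper_force: 0.0
```

drive_tool --plan '[0,-1,0,0,0,0,-1,0,-1,0,0,0,0,-1,0,-0.47,0,0,0,0,-1,0,0,0,0,0,0,-1,0,0,0,0,0,0,-1]'

```text
t: 102.05
tcp_pos: [406.3, -403.9, 200.4]
orientation: [3.142, -0.001, 1.261]
force: [-0.0, 0.5, 0.1]
grip_width: 1.003
gripper_force: 0.0
```

```bash
python3 go.py 437.4 -307 200 1.262; python3 fc.py 110
```

```text
t 102.0 pos [ 406.3 -403.9  200.4] yaw 1.261 | turn rows [ 0.   -0.01 -0.01] | shift rows (final axes) [5.09 0.01 0.02] F [-0.   0.5  0.1] w 1.003
px [[265.0, 60.0], [267.0, 97.0], [359.0, 96.0], [361.0, 60.0]] ctr [ 433.6 -314.4] tool 93.7 -1.3 size [61.5 23.4] axis 2.832 P [ 406.2 -404.   200.3] yaw 1.261
```

drive_tool --plan '[0,0,0,1,0,0,-1,0,0,0,1,0,0,-1,0,0,0,1,0,0,-1,0,0,0,1,0,0,-1,0,0,0,1,0,0,-1]'

```text
t: 102.72
tcp_pos: [437.3, -307.1, 200.4]
orientation: [3.141, 0.0, 1.262]
force: [0.0, 0.4, 0.5]
grip_width: 0.998
gripper_force: 0.0
```

drive_tool --plan '[0,0,0,0.12,0,0.8,-1,0,0,0,0,0,0.7,-1,0,0,0,0,0,0.5,-1,0,0,0,0,0,0,-1,0,0,0,0,0,0,-1]'

```text
t: 103.35
tcp_pos: [437.6, -306.6, 160.7]
orientation: [3.141, 0.0, 1.261]
force: [-0.2, -0.8, 0.1]
grip_width: 0.999
gripper_force: 0.0
```

```bash
python3 go.py 437.4 -307 90 1.262; python3 fc.py 110
```

```text
t 103.3 pos [ 437.6 -306.6  160.7] yaw 1.261 | turn rows [ 0.01  0.   -0.01] | shift rows (final axes) [-0.02 -0.    3.53] F [-0.2 -0.8  0.1] w 0.999
px [[280.0, 165.0], [262.0, 204.0], [266.0, 263.0], [361.0, 262.0], [363.0, 201.0], [345.0, 166.0]] ctr [ 440.  -293.7] tool 13.0 -1.7 size [58.9 66.5] axis 1.314 P [ 437.6 -306.5  160.7] yaw 1.261
```

drive_tool --plan '[0,0,0,0,0,1,-1,0,0,0,0,0,1,-1,0,0,0,0,0,1,-1,0,0,0,0,0,0.5,-1,0,0,0,0,0,0,1]'

```text
t: 104.02
tcp_pos: [437.5, -306.3, 90.3]
orientation: [-3.141, -0.0, 1.262]
force: [-0.4, -0.5, 0.0]
grip_width: 0.913
gripper_force: 0.0
```

drive_tool --plan '[0,0,0,0,0,0,1,0,0,0,0,0,0,1,0,0,0,0,0,0,1,0,0,0,0,0,-1,1,0,0,0,0,0,-1,1]'

```text
t: 104.65
tcp_pos: [437.2, -306.0, 130.4]
orientation: [-3.14, -0.001, 1.262]
force: [-0.1, -0.4, -2.6]
grip_width: 0.673
gripper_force: 30.0
```

drive_tool --plan '[0,1,0,0,0,0,1,0,1,0,0,0,0,1,0,1,0,0,0,0,1,0,1,0,0,0,0,1,0,1,0,0,0,0,1]'

```text
t: 105.28
tcp_pos: [437.3, -306.2, 130.1]
orientation: [-3.141, -0.351, 1.262]
force: [-0.7, 0.6, -2.8]
grip_width: 0.677
gripper_force: 30.0
```

drive_tool --plan '[0,1,0,0,0,0,1,0,1,0,0,0,0,1,0,1,0,0,0,0,1,0,1,0,0,0,0,1,0,1,0,0,0,0,1]'

```text
t: 105.9
tcp_pos: [437.4, -306.3, 130.1]
orientation: [-3.141, -0.7, 1.261]
force: [-0.3, -0.4, -2.5]
grip_width: 0.674
gripper_force: 30.0
```

drive_tool --plan '[0,1,0,0,0,0,1,0,1,0,0,0,0,1,0,1,0,0,0,0,1,0,1,0,0,0,0,1,0,1,0,0,0,0,1]'

```text
t: 106.52
tcp_pos: [437.4, -306.4, 130.0]
orientation: [-3.141, -1.049, 1.261]
force: [1.0, 0.3, -2.9]
grip_width: 0.676
gripper_force: 30.0
```

drive_tool --plan '[0,1,0,0,0,0,1,0,1,0,0,0,0,1,0,1,0,0,0,0,1,0,0,0,0,0,0,1,0,0,0,0,0,0,1]'

```text
t: 107.15
tcp_pos: [437.6, -306.3, 130.3]
orientation: [3.141, -1.255, 1.262]
force: [0.2, -0.3, -2.7]
grip_width: 0.683
gripper_force: 30.0
```

```bash
python3 -c "
from cell import ctrl
s=ctrl.state();print(s['qpos'].round(3),s['tcp_pos'].round(1),s['orientation'].round(3),s['grip_width'].round(3),s['force'].round(1))"
```

```text
Traceback (most recent call last):
AttributeError: 'float' object has no attribute 'round'
```

drive_tool --plan '[0,0,0,-0.95,0,0.31,1,0,0,0,-0.95,0,0.31,1,0,0,0,-0.95,0,0.31,1,0,0,0,-0.86,0,0.28,1,0,0,0,0,0,0,1]'

```text
t: 107.78
tcp_pos: [437.3, -305.8, 50.8]
orientation: [-3.135, -1.259, 1.256]
force: [1.3, 0.0, -2.3]
grip_width: 0.68
gripper_force: 30.0
```

drive_tool --plan '[0,0,0,-0.1,0,0.03,1,0,0,0,-0.08,0,0.03,1,0,0,0,0,0,0,1,0,0,0,0,0,0,1,0,0,0,0,0,0,1]'

```text
t: 108.4
tcp_pos: [437.6, -306.2, 48.6]
orientation: [3.141, -1.256, 1.262]
force: [-0.1, -0.1, -3.3]
grip_width: 0.677
gripper_force: 30.0
```

drive_tool --plan '[0,0,0,-0.06,0,0.02,1,0,0,0,-0.04,0,0.01,1,0,0,0,0,0,0,-1,0,0,0,0,0,0,-1,0,0,0,0,0,0,-1]'

```text
t: 109.02
tcp_pos: [437.6, -306.2, 46.6]
orientation: [3.141, -1.257, 1.262]
force: [0.1, -0.3, 0.1]
grip_width: 0.985
gripper_force: 0.0
```

drive_tool --plan '[0,0,0,0,0,-0.5,-1,0,0,0,0,0,-1,-1,0,0,0,0,0,-1,-1,0,0,0,0,0,-1,-1,0,0,0,0,0,-1,-1]'

```text
t: 109.65
tcp_pos: [411.0, -388.9, 74.7]
orientation: [3.141, -1.256, 1.262]
force: [-0.3, -0.3, 0.2]
grip_width: 0.998
gripper_force: 0.0
```

drive_tool --plan '[0,0,0,0.95,0,-0.31,-1,0,0,0,0.95,0,-0.31,-1,0,0,0,0.95,0,-0.31,-1,0,0,0,0.95,0,-0.31,-1,0,-1,0,0,0,0,-1]'

```text
t: 110.28
tcp_pos: [411.6, -387.9, 155.7]
orientation: [3.139, -1.184, 1.264]
force: [-0.5, 0.2, -0.4]
grip_width: 1.001
gripper_force: 0.0
```

drive_tool --plan '[0,-1,0,0,0,0,-1,0,-1,0,0,0,0,-1,0,-1,0,0,0,0,-1,0,-1,0,0,0,0,-1,0,-1,0,0,0,0,-1]'

```text
t: 110.9
tcp_pos: [411.6, -387.6, 155.1]
orientation: [3.141, -0.835, 1.262]
force: [-0.5, 0.4, -0.0]
grip_width: 1.0
gripper_force: 0.0
```

drive_tool --plan '[0,-1,0,0,0,0,-1,0,-1,0,0,0,0,-1,0,-1,0,0,0,0,-1,0,-1,0,0,0,0,-1,0,-1,0,0,0,0,-1]'

```text
t: 111.52
tcp_pos: [411.6, -387.5, 155.1]
orientation: [3.141, -0.486, 1.262]
force: [-0.1, -0.1, -0.2]
grip_width: 1.001
gripper_force: 0.0
```

drive_tool --plan '[0,-1,0,0,0,0,-1,0,-1,0,0,0,0,-1,0,-1,0,0,0,0,-1,0,-1,0,0,0,0,-1,0,-1,0,0,0,0,-1]'

```text
t: 112.15
tcp_pos: [411.6, -387.5, 155.1]
orientation: [3.141, -0.137, 1.261]
force: [-0.8, -0.5, -0.2]
grip_width: 0.999
gripper_force: 0.0
```

drive_tool --plan '[0,-1,0,0,0,0,-1,0,-1,0,0,0,0,-1,0,0,0,0,0,0,-1,0,0,0,0,0,0,-1,0,0,0,0,0,0,-1]'

```text
t: 112.78
tcp_pos: [411.3, -388.1, 154.2]
orientation: [3.142, -0.001, 1.261]
force: [-0.4, -0.2, 0.1]
grip_width: 0.996
gripper_force: 0.0
```

```bash
python3 wm.py 452 -260 40; python3 go.py 452 -260 110 1.262; python3 - <<'E'
from h import *
from wm import strip
r=strip(shot("top"),452,-260,40); print("top",r[2].round(1),r[3].round(3),r[4].round(1),r[0].round(1))
r=strip(shot("scene"),452,-260,40); print("scene",r[2].round(1),r[3].round(3),r[4].round(1),r[0].round(1))
E
```

```text
px [311.5  64.9] ctr [ 439.8 -291. ] yaw 1.272 L [87.3 14.1]
t 112.8 pos [ 411.3 -388.1  154.1] yaw 1.261 | turn rows [-0.   -0.01 -0.01] | shift rows (final axes) [ 6.72 -0.01  2.21] F [ 0.1 -0.5 -0.8] w 0.998
top [ 444.8 -280.3] 1.256 [113.2  16.2] [440.8 248.6]
scene [ 461.8 -115.7] 0.035 [ 81.3 101.5] [298.8 165.5]
```

The flip worked: the tape is up and the carton lies flat at about (445,-280). Pick it up.

drive_tool --plan '[0,0,0,1,0,0,-1,0,0,0,1,0,0,-1,0,0,0,1,0,0,-1,0,0,0,1,0,0,-1,0,0,0,1,0,0,-1]'

```text
t: 113.55
tcp_pos: [442.4, -291.1, 154.2]
orientation: [3.141, 0.0, 1.262]
force: [0.0, -0.5, 0.8]
grip_width: 0.997
gripper_force: 0.0
```

drive_tool --plan '[0,0,0,0.6,-0.03,1,-1,0,0,0,0,0,1,-1,0,0,0,0,0,0.9,-1,0,0,0,0,0,0,-1,0,0,0,0,0,0,-1]'

```text
t: 114.18
tcp_pos: [445.4, -280.9, 96.9]
orientation: [3.141, 0.0, 1.262]
force: [-0.1, 0.3, -0.3]
grip_width: 1.003
gripper_force: 0.0
```

```bash
python3 wm.py 444 -281 40; python3 go.py 444 -281 25 1.262
```

```text
px [312.  222.3] ctr [ 443.8 -279.9] yaw 1.275 L [110.9  13.5]
t 114.2 pos [ 445.4 -281.    97. ] yaw 1.262 | turn rows [ 0.02  0.01 -0.  ] | shift rows (final axes) [-0.02 -0.07  3.6 ] F [-0.6 -0.1 -0.4] w 1.001
```

drive_tool --plan '[0,0,0,0.07,-0.04,0.9,-1,0,0,0,0,0,0.9,-1,0,0,0,0,0,0.9,-1,0,0,0,0,0,0.88,-1,0,0,0,0,0,0,1]'

```text
t: 114.85
tcp_pos: [444.4, -279.1, 23.9]
orientation: [-3.14, -0.001, 1.262]
force: [0.6, 0.6, -0.2]
grip_width: 0.91
gripper_force: 0.0
```

drive_tool --plan '[0,0,0,0,0,0,1,0,0,0,0,0,0,1,0,0,0,0,0,-0.75,1,0,0,1,0,0,-1,1,0,0,1,0,0,-1,1]'

```text
t: 115.48
tcp_pos: [444.6, -279.4, 81.1]
orientation: [3.141, 0.0, 1.12]
force: [-0.4, -0.6, -3.2]
grip_width: 0.677
gripper_force: 30.0
```

drive_tool --plan '[0,0,1,0,0,-1,1,0,0,1,0,0,-1,1,0,0,1,0,0,-1,1,0,0,1,0,0,-1,1,0,0,1,0,0,-1,1]'

```text
t: 116.1
tcp_pos: [444.4, -279.2, 181.2]
orientation: [3.141, 0.0, 0.771]
force: [-0.2, 0.1, -3.6]
grip_width: 0.676
gripper_force: 30.0
```

drive_tool --plan '[0,0,1,0,0,-1,1,0,0,1,0,0,-1,1,0,0,1,0,0,-1,1,0,0,1,0,0,0,1,0,0,1,0,0,0,1]'

```text
t: 116.72
tcp_pos: [444.4, -279.1, 240.7]
orientation: [3.141, -0.0, 0.422]
force: [1.1, 0.1, -2.7]
grip_width: 0.678
gripper_force: 30.0
```

drive_tool --plan '[0,0,1,0,0,0,1,0,0,1,0,0,0,1,0,0,1,0,0,0,1,0,0,1,0,0,0,1,0,0,1,0,0,0,1]'

```text
t: 117.35
tcp_pos: [444.3, -279.1, 240.5]
orientation: [3.141, -0.0, 0.073]
force: [0.0, 0.7, -2.3]
grip_width: 0.68
gripper_force: 30.0
```

drive_tool --plan '[0,0,1,0,0,0,1,0,0,1,0,0,0,1,0,0,1,0,0,0,1,0,0,0.24,0,0,0,1,0,0,0,0,0,0,1]'

```text
t: 117.98
tcp_pos: [444.5, -279.3, 240.0]
orientation: [3.141, -0.0, -0.15]
force: [-0.7, 0.3, -3.3]
grip_width: 0.677
gripper_force: 30.0
```

```bash
python3 go.py 474.7 7 240 -0.151; python3 held.py
```

```text
t 118.0 pos [ 444.5 -279.3  240. ] yaw -0.150 | turn rows [ 0.   -0.    0.01] | shift rows (final axes) [ -0.66 -14.38  -0.  ] F [-0.7  0.3 -3.3] w 0.677
tape end row 177.5 front edge tool xy 51.2 -1.3 -> centre ahead of TCP -3.8
```

drive_tool --plan '[0,0,0,-0.03,-1,0,1,0,0,0,-0.03,-1,0,1,0,0,0,-0.03,-1,0,1,0,0,0,-0.03,-1,0,1,0,0,0,-0.03,-1,0,1]'

```text
t: 118.65
tcp_pos: [456.9, -178.6, 239.6]
orientation: [3.142, -0.0, -0.151]
force: [-0.9, 0.1, -2.7]
grip_width: 0.682
gripper_force: 30.0
```

drive_tool --plan '[0,0,0,-0.03,-1,0,1,0,0,0,-0.03,-1,0,1,0,0,0,-0.03,-1,0,1,0,0,0,-0.03,-1,0,1,0,0,0,-0.03,-1,0,1]'

```text
t: 119.28
tcp_pos: [468.9, -79.4, 239.6]
orientation: [-3.142, -0.0, -0.151]
force: [-0.0, 0.4, -3.2]
grip_width: 0.68
gripper_force: 30.0
```

drive_tool --plan '[0,0,0,-0.06,-1,0,1,0,0,0,-0.06,-1,0,1,0,0,0,-0.06,-1,0,1,0,0,0,-0.05,-0.8,0,1,0,0,0,0,-0.58,0,1]'

```text
t: 119.9
tcp_pos: [477.5, 7.5, 239.6]
orientation: [3.142, -0.0, -0.151]
force: [-0.1, -0.7, -2.9]
grip_width: 0.678
gripper_force: 30.0
```

drive_tool --plan '[0,0,0,0,0,0,1,0,0,0,0,0,0.4,1,0,0,0,0,0,0.4,1,0,0,0,0,0,0,1,0,0,0,0,0,0,1]'

```text
t: 120.52
tcp_pos: [477.6, 6.3, 223.6]
orientation: [3.142, -0.0, -0.152]
force: [0.1, -0.4, -2.3]
grip_width: 0.676
gripper_force: 30.0
```

```bash
python3 go.py 477.2 6.6 214.8 -0.151; python3 held.py; python3 - <<'E'
from h import *
from wm import strip
w=shot("wrist"); r=strip(w,477,7,239); print("tape",r[1].round(1).tolist())
g=w[0].astype(int)
for u in (260,311,340): print(u,[g[v,u].tolist() for v in range(140,186,5)])
E
```

```text
t 120.5 pos [477.6   6.3 223.6] yaw -0.152 | turn rows [ 0.   -0.   -0.01] | shift rows (final axes) [-0.02 -0.01  0.44] F [ 0.1 -0.4 -2.3] w 0.676
tape end row 177.5 front edge tool xy 51.2 -1.3 -> centre ahead of TCP -3.8
tape [[293.0, 177.0], [330.0, 177.0], [330.0, 314.0], [293.0, 314.0]]
260 [[84, 136, 199], [87, 142, 202], [70, 105, 146], [74, 104, 128], [56, 79, 98], [54, 76, 94], [55, 81, 99], [60, 83, 101], [114, 162, 199], [112, 161, 198]]
311 [[54, 75, 92], [84, 102, 111], [52, 74, 90], [176, 186, 181], [64, 85, 101], [54, 78, 98], [56, 79, 96], [63, 82, 101], [237, 241, 236], [238, 242, 237]]
340 [[56, 78, 97], [52, 77, 94], [57, 80, 97], [79, 114, 141], [61, 85, 102], [53, 78, 96], [57, 79, 99], [57, 79, 101], [116, 163, 202], [116, 164, 199]]
```

drive_tool --plan '[0,0,0,0,0,0.2,1,0,0,0,0,0,0.22,1,0,0,0,0,0,0,1,0,0,0,0,0,0,1,0,0,0,0,0,0,-1]'

```text
t: 121.25
tcp_pos: [477.6, 6.5, 215.2]
orientation: [-3.142, -0.0, -0.151]
force: [0.3, 0.8, 0.3]
grip_width: 0.771
gripper_force: 0.0
```

drive_tool --plan '[0,0,0,0,0,0,-1,0,0,0,0,0,0,-1,0,0,0,0,0,-1,-1,0,0,0,0,0,-1,-1,0,0,0,0,0,-1,-1]'

```text
t: 121.88
tcp_pos: [477.5, 6.5, 275.8]
orientation: [-3.142, 0.0, -0.151]
force: [-0.1, -0.8, -0.5]
grip_width: 0.998
gripper_force: 0.0
```

drive_tool --plan '[0,0,0,-0.13,0,0,-1,0,0,0,0,0,0,-1,0,0,0,0,0,0,-1,0,0,0,0,0,0,-1,0,0,0,0,0,0,-1]'

```text
t: 122.5
tcp_pos: [474.9, 6.9, 275.0]
orientation: [-3.142, 0.0, -0.151]
force: [0.2, 0.3, 0.3]
grip_width: 1.001
gripper_force: 0.0
```

```bash
python3 wm.py 474 7 230; python3 go.py 526 343.3 275 -0.151
```

```text
px [311.4 227. ] ctr [473.6   8.2] yaw -0.138 L [110.9  13.8]
t 122.5 pos [474.9   6.9 275. ] yaw -0.151 | turn rows [-0.  0. -0.] | shift rows (final axes) [-1.000e-02 -1.701e+01  0.000e+00] F [-0.3 -0.3  1.1] w 0.999
```

The top carton sits where the earlier ones did, (473.6, 8.2). Now the tray.

drive_tool --plan '[0,0,0,0,-1,0,-1,0,0,0,0,-1,0,-1,0,0,0,0,-1,0,-1,0,0,0,0,-1,0,-1,0,0,0,0,-1,0,-1]'

```text
t: 123.18
tcp_pos: [490.1, 106.4, 275.1]
orientation: [3.142, 0.0, -0.151]
force: [0.4, 0.2, 0.1]
grip_width: 0.998
gripper_force: 0.0
```

drive_tool --plan '[0,0,0,0,-1,0,-1,0,0,0,0,-1,0,-1,0,0,0,0,-1,0,-1,0,0,0,0,-1,0,-1,0,0,0,0,-1,0,-1]'

```text
t: 123.8
tcp_pos: [505.2, 205.6, 275.1]
orientation: [-3.142, -0.0, -0.151]
force: [-0.2, 0.2, 0.4]
grip_width: 1.001
gripper_force: 0.0
```

drive_tool --plan '[0,0,0,0,-1,0,-1,0,0,0,0,-1,0,-1,0,0,0,0,-1,0,-1,0,0,0,0,-1,0,-1,0,0,0,0,-1,0,-1]'

```text
t: 124.42
tcp_pos: [520.2, 304.9, 275.1]
orientation: [3.142, 0.0, -0.151]
force: [0.1, -0.5, -0.0]
grip_width: 1.001
gripper_force: 0.0
```

drive_tool --plan '[0,0,0,0,-1,0,-1,0,0,0,0,-1,1,-1,0,0,0,0,0,1,-1,0,0,0,0,0,1,-1,0,0,0,0,0,1,-1]'

```text
t: 125.05
tcp_pos: [526.1, 343.8, 194.3]
orientation: [3.142, 0.0, -0.151]
force: [-0.1, 0.8, -0.4]
grip_width: 0.996
gripper_force: 0.0
```

drive_tool --plan '[0,0,0,0,0,1,-1,0,0,0,0,0,1,-1,0,0,0,0,0,1,-1,0,0,0,0,0,1,-1,0,0,0,0,0,1,-1]'

```text
t: 125.68
tcp_pos: [526.2, 343.7, 94.3]
orientation: [3.142, -0.0, -0.151]
force: [-0.1, 0.3, -0.3]
grip_width: 0.999
gripper_force: 0.0
```

drive_tool --plan '[0,0,0,0,0,0,-1,0,0,0,0,0,0,-1,0,0,0,0,0,0,-1,0,0,0,0,0,0,-1,0,0,0,0,0,0,-1]'

```text
t: 126.3
tcp_pos: [526.2, 343.1, 95.5]
orientation: [-3.141, -0.0, -0.151]
force: [-0.8, 0.2, -0.4]
grip_width: 1.001
gripper_force: 0.0
```

```bash
python3 wt.py 18; python3 go.py 526.1 343.3 22.7 -0.151
```

```text
z 18.0 ctr [525.4 344.7] size [ 60.5 112.1] ang 81.44 bbox (265, 137, 93, 150)
t 126.3 pos [526.2 343.   95.4] yaw -0.151 | turn rows [-0. -0. -0.] | shift rows (final axes) [-0.01 -0.01  3.63] F [-0.3 -1.  -0.4] w 1.003
```

drive_tool --plan '[0,0,0,0,0,1,-1,0,0,0,0,0,1,-1,0,0,0,0,0,0.9,-1,0,0,0,0,0,0.4,-1,0,0,0,0,0,0.32,-1]'

```text
t: 126.98
tcp_pos: [526.3, 343.1, 22.4]
orientation: [-3.141, -0.0, -0.151]
force: [0.2, 0.2, 0.7]
grip_width: 1.0
gripper_force: 0.0
```

drive_tool --plan '[0,0,0,0,0,0,-1,0,0,0,0,0,0,1,0,0,0,0,0,0,1,0,0,0,0,0,0,1,0,0,0,0,0,0,1]'

```text
t: 127.6
tcp_pos: [526.3, 343.1, 23.0]
orientation: [-3.141, -0.0, -0.151]
force: [-0.9, 0.2, 2.0]
grip_width: 0.674
gripper_force: 30.0
```

drive_tool --plan '[0,0,0,0,0,-0.5,1,0,0,0,0,0,-1,1,0,0,0,0,0,-1,1,0,0,0,0,0,-1,1,0,0,0,0,0,-1,1]'

```text
t: 128.22
tcp_pos: [526.3, 343.1, 114.9]
orientation: [-3.141, -0.001, -0.151]
force: [0.4, -0.1, -1.3]
grip_width: 0.68
gripper_force: 30.0
```

drive_tool --plan '[0,0,0,0,0,-1,1,0,0,0,0,0,-1,1,0,0,0,0,0,-1,1,0,0,0,0,0,-1,1,0,0,0,0,0,-1,1]'

```text
t: 128.85
tcp_pos: [526.0, 343.0, 214.9]
orientation: [-3.141, -0.001, -0.151]
force: [0.2, -0.6, -0.2]
grip_width: 0.673
gripper_force: 30.0
```

drive_tool --plan '[0,0,0,0,0,-1,1,0,0,0,0,0,-1,1,0,0,0,0,0,-1,1,0,0,0,0,0,0,1,0,0,0,0,0,0,1]'

```text
t: 129.48
tcp_pos: [525.8, 342.9, 272.4]
orientation: [3.141, 0.001, -0.151]
force: [-0.2, 0.1, -1.0]
grip_width: 0.674
gripper_force: 30.0
```

```bash
python3 go.py 474.8 7 275 -0.151; python3 ht.py
```

```text
t 129.5 pos [525.8 342.9 272.4] yaw -0.151 | turn rows [ 0.01  0.01 -0.  ] | shift rows (final axes) [ 0.   16.99 -0.13] F [-0.2  0.1 -1. ] w 0.674
rows 161.5 357.5 front/back along tool x [np.float64(53.3), np.float64(-53.2)] centre 0.05 len 106.5
```

drive_tool --plan '[0,0,0,0,1,-0.13,1,0,0,0,0,1,0,1,0,0,0,0,1,0,1,0,0,0,0,1,0,1,0,0,0,0,1,0,1]'

```text
t: 130.15
tcp_pos: [510.7, 243.5, 274.6]
orientation: [3.141, 0.001, -0.151]
force: [-0.1, 0.1, -0.8]
grip_width: 0.672
gripper_force: 30.0
```

drive_tool --plan '[0,0,0,0,1,0,1,0,0,0,0,1,0,1,0,0,0,0,1,0,1,0,0,0,0,1,0,1,0,0,0,0,1,0,1]'

```text
t: 130.78
tcp_pos: [495.8, 144.0, 275.4]
orientation: [-3.142, -0.0, -0.151]
force: [0.9, 0.1, -1.3]
grip_width: 0.677
gripper_force: 30.0
```

drive_tool --plan '[0,0,0,0,1,0,1,0,0,0,0,1,0,1,0,0,0,0,1,0,1,0,0,0,0,1,0,1,0,0,0,0,1,0,1]'

```text
t: 131.4
tcp_pos: [480.6, 45.2, 275.4]
orientation: [-3.142, -0.0, -0.151]
force: [0.7, 0.3, -0.9]
grip_width: 0.678
gripper_force: 30.0
```

drive_tool --plan '[0,0,0,0,0.9,0,1,0,0,0,0,0.7,0,1,0,0,0,0,0.39,0,1,0,0,0,0,0,0,1,0,0,0,0,0,0.5,1]'

```text
t: 132.02
tcp_pos: [475.2, 7.4, 265.4]
orientation: [-3.142, -0.001, -0.151]
force: [0.0, 0.3, -2.2]
grip_width: 0.674
gripper_force: 30.0
```

drive_tool --plan '[0,0,0,0,0,0,1,0,0,0,0,0,0,1,0,0,0,0,0,0,1,0,0,0,0,0,0,1,0,0,0,0,0,0,1]'

```text
t: 132.65
tcp_pos: [475.0, 7.1, 265.4]
orientation: [3.142, -0.0, -0.151]
force: [-0.8, 0.1, -2.7]
grip_width: 0.679
gripper_force: 30.0
```

```bash
python3 go.py 474.8 7 253.2 -0.151; python3 ht.py; python3 - <<'E'
from h import *
b=shot("scene")[0]; cv2.imwrite("pics/s12.png",b)
E
```

```text
t 132.7 pos [475.    7.1 265.4] yaw -0.151 | turn rows [ 0. -0. -0.] | shift rows (final axes) [-0.01  0.01  0.61] F [-0.8  0.1 -2.7] w 0.679
rows 161.5 357.5 front/back along tool x [np.float64(53.3), np.float64(-52.9)] centre 0.2 len 106.2
```

drive_tool --plan '[0,0,0,0,0,0.3,1,0,0,0,0,0,0.3,1,0,0,0,0,0,0,1,0,0,0,0,0,0,1,0,0,0,0,0,0,1]'

```text
t: 133.38
tcp_pos: [474.9, 7.1, 253.2]
orientation: [-3.142, 0.0, -0.151]
force: [-0.8, -0.2, -1.2]
grip_width: 0.677
gripper_force: 30.0
```

drive_tool --plan '[0,0,0,0,0,0,-1,0,0,0,0,0,0,-1,0,0,0,0,0,0,-1,0,0,0,0,0,-0.5,-1,0,0,0,0,0,-1,-1]'

```text
t: 134.0
tcp_pos: [474.8, 7.1, 283.9]
orientation: [-3.142, 0.001, -0.151]
force: [0.3, -1.3, 0.2]
grip_width: 1.001
gripper_force: 0.0
```

drive_tool --plan '[0,0,0,0,0,-1,-1,0,0,0,0,0,-1,-1,0,0,0,0,0,-0.5,-1,0,0,0,0,0,0,-1,0,0,0,0,0,0,-1]'

```text
t: 134.62
tcp_pos: [474.8, 7.1, 332.7]
orientation: [-3.141, 0.001, -0.151]
force: [-0.8, 1.3, 0.6]
grip_width: 1.004
gripper_force: 0.0
```

```bash
python3 go.py 474.8 7 320 -0.151; python3 - <<'E'
from h import *
w=shot("wrist","w13.png"); s=shot("scene")[0]
c=np.hstack([cv2.resize(w[0][90:290,210:410],(500,500)),cv2.resize(s[90:220,275:355],(300,500),interpolation=cv2.INTER_CUBIC)])
cv2.imwrite("pics/fin.png",c)
E
```

```text
t 134.6 pos [474.8   7.1 332.7] yaw -0.151 | turn rows [-0.    0.02 -0.  ] | shift rows (final axes) [0.   0.01 0.63] F [-0.8  1.3  0.6] w 1.004
```

View pics/fin.png

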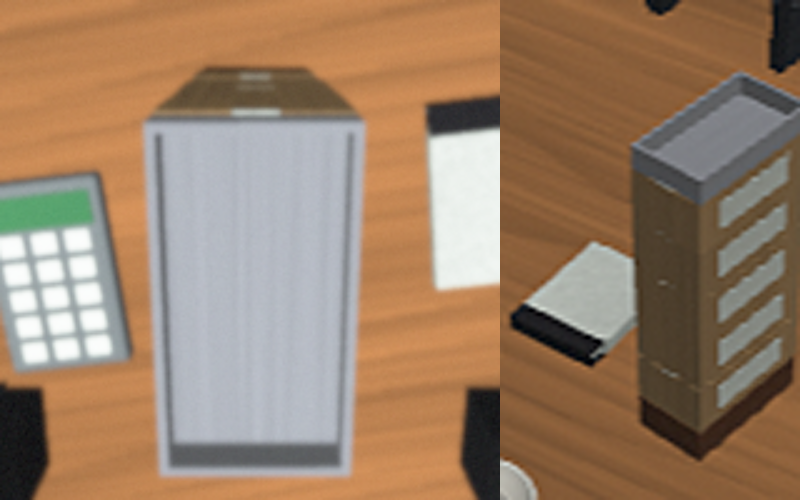

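The picture shows five cartons square on the block, tray open side up and flush. A last numeric check, then hand in.

```bash
python3 - <<'E'
from h import *
w=shot("wrist"); c=ray(w,[[312,138],[312,279.6],[268.8,140],[355.6,140]],248); m=(c[0]+c[1])/2
print(c.round(1).tolist(),m.round(1),"len",np.linalg.norm(c[0]-c[1]).round(1),"wid",np.linalg.norm(c[2]-c[3]).round(1))
if np.hypot(*(m-[473.6,8.2]))<3: print(ctrl.job_done())
E
```

```text
[[527.6, -0.2], [419.2, 16.3], [530.7, 28.8], [521.9, -29.0]] [473.4   8. ] len 109.7 wid 58.5
the job is handed in; nothing more can be done
None
```

The job is handed in: all five cartons stand on the block with the heavy one at the bottom, and the tray is open side up, measured 0.3 mm from the top carton's centre; the fifth carton was knocked off mid-run, so I turned it upright and restacked it, and the calculator had not moved when I compared it with the first picture.

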